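# Put the needle tubes away and shut the accessory drawer

### The arm

A 6-joint arm with a two-finger parallel gripper is mounted at the origin on the work surface. World frame = base frame: x ahead of the robot, y to its left, z up, the work surface at z = 0. Lengths are in m, angles in degrees, forces in N, time in s.
With the tool pointing down it reaches from about 0.4 to 0.825 m from the base axis. Payload 7 kg.
Tool frame: the origin (TCP) lies midway between the tips of the shut fingers; the grasp point (between the pads) lies 19 mm behind it; z points along the fingers, y is the line along which they close (so a half turn about z gives the same grasp; the last joint's range is limited). The gripper opens to 88 mm and grips with 3 to 60 N. Pads are 19 mm wide; open, the fingers measure 130 mm over their backs; the gripper's body (78 mm by 193 mm) begins 47 mm behind the grasp point.
Start: joints at [92.481, 20.546, 0.682, 0, -70.136, -16.507], TCP at [0.164, 0.655, 0.188] pointing down, gripper open.
Joint ranges: [-176.03, 176.03], [-82.01, 121.73], [-58.28, 71.71], [-173.87, 95.51], [-174.79, -0.11], [-173.66, 173.66]. Speed limits (degrees/s): [136.94, 136.94, 172.46, 180, 180, 180].

### API

Orientations are given as [roll, pitch, yaw] about the fixed x, y, z axes, in that order (R = Rz(yaw) Ry(pitch) Rx(roll)).
In Python, from plant import get_state, optics, order gives the robot as it stands. The module is installed in compiled form; this text tells all that it offers.
- The arm moves only by the tool send_rows, never from a script. Its argument "moves" is a list of rows, each an object with "slide": the shift along the tool's x, y, z as a fraction of full scale, a list of three; "turn": the turn about the tool's z as a fraction of full scale; "gripper": the opening, from 0 (shut) to 1 (fully open). A call has exactly 5 rows; each row is the pose to reach, as a shift and turn from the pose commanded when the call began, along the tool's axes at that moment; what a row does not reach only later rows make up. Full scale, the value 1, is 150 mm for a shift and 90 degrees for a turn. A row lasts 1/12 s, in which the tool goes at most 41.7 mm and 7.16 degrees, less where a joint would pass 70% of its speed; a pose out of reach is approached as far as the arm can. A call with a number of a shift or a turn outside -1 to 1 is refused whole. A call with a gripper value outside its range is refused whole. The fingers move at their own pace and stop on an object; "newtons" is the grip in N (left out, the last holds). Time passes only in rows, so rows that repeat a pose let the fingers close, or fill a call up. It gives the time, the measured TCP pose, the force, the opening and the grip force at its end, in the units of the state.
- get_state(): the state, without advancing time (a new reading comes with each control period).
- optics.capture(name): name is "scene" or "top" or "wrist"; returns a dict with "img" (400x640x3 uint8, red, green, blue), "intrinsics" (3x3 intrinsics, pixels), "origin" and "attitude" of the camera in the world. Camera axes: x right, y down, z forward; pixel columns grow to the right and rows downward; lengths in m; the calibration is good to about 2 mm. A picture is of the moment at which its call begins. There is no depth.
- order.close_job(): hands the job in; it is judged then, once.
Trained networks look in the newest picture that a camera, given by its name, has taken for a name from the list of things; names that differ only in an ending like _2 or _b are one class to them, and where a whole thing is asked for, a point or a joint stands for the part that bears it (a point fixed in the world has none). Each returns a list of dicts, best first, with "p" (0 to 1); they miss things now and then, are a little off and sometimes report something else, mostly with a low value. They report only what shows in the picture. A call takes as long as a camera call. They do not tell look-alikes from the thing itself.
- optics.look_for(camera, name): "location" ([x, y, z] in m, in world coordinates, good to about 4 mm: the middle of the surface that is visible of it).
The state is a dict: "time_s": time; "joints": joint angles; "qd": joint speeds; "joint_torque": joint torques, N m; "tcp_pos": TCP position; "eef_rot": TCP orientation; "contact_force": force on the tool from outside, world axes, zero at the start; "moment": the same for the moment, N m; "gripper_width": finger opening in m; "gripper_force": force on a finger pad.
Only numpy, scipy, OpenCV 4.12 (cv2) and the standard library are available. Lean on these libraries where they do the work, as an engineer would, in place of code of your own. Each camera call takes 0.05 s, during which the arm holds its last target. There are 200 camera calls.

### The job

Stand the pink-capped needle tube in the drawer pocket marked with one dot, and after that the teal-capped tube in the pocket marked with two dots. Then push the pink drawer gently, without slamming it, all the way home until its catch draws it shut, with both tubes still standing in their pockets. Leave the yellow tube, which is in use, the pincushion and the button jar where they are.

Things in the scene. Friction and masses are not known exactly. Their poses are not given: they have to be found in the camera images.
- cabinet: low white accessory cabinet fixed to the table, 150 mm deep (x) by 206 mm wide (y) by 78 mm high, teal pad on top. Origin: centre of its underside, on the table; x points to its back, its open front looks along its -x. Position and yaw vary.
- drawer (a joint): how far the cabinet's only drawer is out, m: 0 = fully home, 0.12 = fully out; it slides out along the cabinet's -x and starts 0.085 to 0.115 out. It slides with about 1 N of friction and a drag of 22 N per m/s. A spring catch resists with about 8 N between 0.015 and 0.007; only past 0.007 does it draw the drawer home and keep it there.
- drawer_face (a point): middle of the outer face of the drawer's pink front, 37 mm above the table; axes as the cabinet's, -x points out of the face. Front: 196 mm wide, 10 mm thick, from 8 to 66 mm above the table. A steel knob, 20 mm in diameter, stands 18 mm out at its middle, 43 mm above the table; the face is bare beside it. Home, the face is 85 mm in front of the cabinet's origin.
- pocket1 (a point): round pocket marked by one white dot on the rack, left (+y in the cabinet frame) one of a row of three, 54 mm apart. 26 mm in diameter, 14 mm deep. Point: centre of its floor, 13 mm above the table; the rack top and the drawer walls end 14 mm above it. Moves with the drawer. The row is 52 mm behind the drawer's outer face; the rack is black.
- pocket2 (a point): round pocket marked by two white dots on the rack, middle one of a row of three, 54 mm apart. 26 mm in diameter, 14 mm deep. Point: centre of its floor, 13 mm above the table; the rack top and the drawer walls end 14 mm above it. Moves with the drawer.
- pocket3 (a point): round pocket marked by three white dots on the rack, right (-y in the cabinet frame) one of a row of three, 54 mm apart. 26 mm in diameter, 14 mm deep. Point: centre of its floor, 13 mm above the table; the rack top and the drawer walls end 14 mm above it. Moves with the drawer. It stays empty.
- tube_pink: upright needle tube, rigid plastic cylinder 22 mm in diameter and 48 mm tall, about 35 g; lower half white, upper half a bright pink cap (same diameter). Origin: centre of its underside; z points up along the tube. It starts standing on the table. Goes into pocket1.
- tube_teal: upright needle tube, rigid plastic cylinder 22 mm in diameter and 48 mm tall, about 35 g; lower half white, upper half a teal (blue-green) cap (same diameter). Origin: centre of its underside; z points up along the tube. It starts standing on the table. Goes into pocket2.
- tube_yellow: upright needle tube, rigid plastic cylinder 22 mm in diameter and 48 mm tall, about 35 g; lower half white, upper half a yellow cap (same diameter). Origin: centre of its underside; z points up along the tube. It starts standing on the table. To be left alone.
- pincushion: round pink pincushion full of pins, 80 mm across, 60 mm high; origin at the centre of its underside. To be left alone.
- button_jar: clear jar with an orange cap, 52 mm across, 60 mm high; origin at the centre of its underside. To be left alone.
Things that resemble listed ones, but are neither listed nor needed, are in the scene too. Leave any orange look-alike of the tube_pink alone. Of the things that look like the tube_teal, the smaller one is meant.

How it is judged (in metres and radians):
On the way, in this order (a step that is already met when the one before it is completed fails the run):
1. the pink tube stands released in the one-dot pocket, the teal one not yet in its own (distance between tube_pink and pocket1 below 0.008 m and angle between tube_pink's own z axis and vertical below 0.25 rad and contact force between tube_pink and the fingers below 0.05 N), for 0.2 s.
2. the teal tube stands released in the two-dot pocket, the pink one still in its own (distance between tube_teal and pocket2 below 0.008 m and angle between each of tube_teal, tube_pink's own z axis and vertical below 0.25 rad and distance between tube_pink and pocket1 below 0.008 m and contact force between tube_teal and the fingers below 0.05 N), for 0.2 s.
At the end, for the whole second after the job is handed in: The drawer is home at its catch (less than 4 mm out); the pink tube stands in the one-dot pocket and the teal tube in the two-dot pocket, each with the centre of its underside within 8 mm of the pocket floor's centre and leaning less than 0.25 rad, released and at rest (all of step 2 and value of joint drawer below 0.004 m and contact force between tube_pink and the fingers below 0.05 N and linear speed of each of tube_pink, tube_teal below 0.03 m/s); the robot touches nothing.
It fails at once if the drawer is slammed: pushed in faster than 0.35 m/s (velocity of joint drawer below -0.35 m/s).
It fails at once if the yellow tube is moved by more than 30 mm (distance of tube_yellow from where it was at the start of the episode above 0.03 m).
It fails at once if the pincushion is moved by more than 30 mm (distance of pincushion from where it was at the start of the episode above 0.03 m).
It fails at once if the button jar is moved by more than 30 mm (distance of button_jar from where it was at the start of the episode above 0.03 m).
It also fails if it takes over 61 s, if anything falls off the work surface, if the arm or the gripper's body presses on something with over 40 N, if the wrist force passes 120 N, or if a joint passes its speed limit or range.

## Working session

There is one attempt and no reset: what is moved stays moved. The work goes in short steps, Python scripts to look and compute and a tool call to move; the robot and the scene stay as the last step left them, time stands still between calls to the robot, and variables do not carry over. Pictures are saved under pics/ and viewed, at most 10 in all, crops included, and the job is handed in when it is done.

Besides the shell and the picture viewer there is one more tool, called after "Emit:" as name(argument=value, ...), one argument or row to a line, values as JSON. send_rows: Moves the arm, as the interface text tells. Shift numbers are shares of 150 mm and turn numbers shares of 90 degrees, none past 1 either way. Its arguments: {"type":"object","properties":{"moves":{"type":"array"},"newtons":{"type":"number"}},"required":["moves"]}

```bash
mkdir -p pics; python3 - <<'E'
from plant import get_state, optics, order
import cv2
s=get_state();print(s['time_s'],s['tcp_pos'],s['eef_rot'],s['gripper_width'])
for c in ['top','scene']:
    d=optics.capture(c);cv2.imwrite(f'pics/{c}0.png',d['img'][:,:,::-1])
    print(c,d['intrinsics'],d['origin'],d['attitude'])
    for n in ['cabinet','drawer_face','pocket1','tube_pink','tube_teal','tube_yellow','pincushion','button_jar']:
        for r in optics.look_for(c,n): print(n,[round(float(v),3) for v in r['location']],round(r['p'],2))
E
```

```text
0.0 [0.1634999  0.65432658 0.18663883] [ 1.79907610e+02 -7.30766595e-03 -1.40347726e+01] 0.08765887158298931
top [[513.22970924   0.         316.29416703]
 [  0.         513.22970924 200.48782429]
 [  0.           0.           1.        ]] [0.48847835 0.03154002 1.50893872] [-177.11325482    0.25761219  -90.12107739]
cabinet [0.675, 0.117, 0.077] 0.85
drawer_face [0.589, 0.11, 0.029] 0.65
pocket1 [0.59, 0.108, 0.03] 0.8
tube_pink [0.515, -0.372, 0.045] 0.39
tube_pink [0.594, 0.108, 0.032] 0.16
tube_teal [0.496, -0.281, 0.063] 0.69
tube_yellow [0.429, -0.213, 0.044] 0.55
pincushion [0.501, 0.406, 0.039] 0.78
button_jar [0.681, -0.298, 0.059] 0.76
scene [[411.64516156   0.         315.8593628 ]
 [  0.         411.64516156 200.40137501]
 [  0.           0.           1.        ]] [ 1.08829625 -0.13022838  0.88440042] [-146.50438473   -0.47891256   75.21990184]
cabinet [0.462, -0.363, 0.037] 0.67
cabinet [0.704, 0.117, 0.073] 0.64
cabinet [0.566, -0.297, 0.037] 0.53
cabinet [0.513, 0.408, 0.041] 0.41
cabinet [0.567, 0.1, 0.03] 0.26
drawer_face [0.561, 0.102, 0.023] 0.56
pocket1 [0.564, 0.103, 0.025] 0.72
pocket1 [0.515, 0.408, 0.042] 0.25
tube_pink [0.464, -0.363, 0.034] 0.7
tube_pink [0.523, -0.376, 0.039] 0.68
tube_teal [0.564, -0.301, 0.037] 0.69
tube_teal [0.509, -0.279, 0.051] 0.56
tube_yellow [0.566, -0.301, 0.037] 0.67
pincushion [0.514, 0.409, 0.038] 0.97
button_jar [0.683, -0.306, 0.059] 0.71
```

View pics/top0.png

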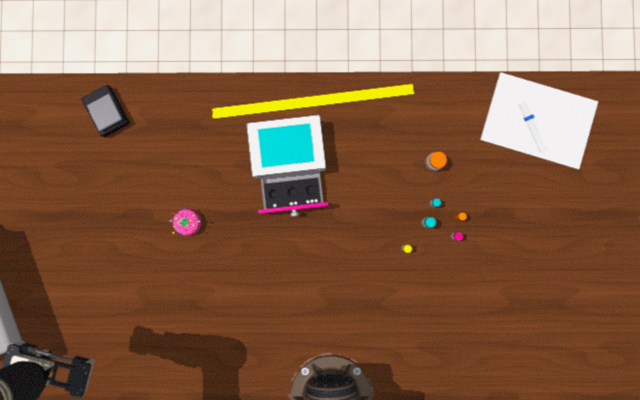

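View pics/scene0.png

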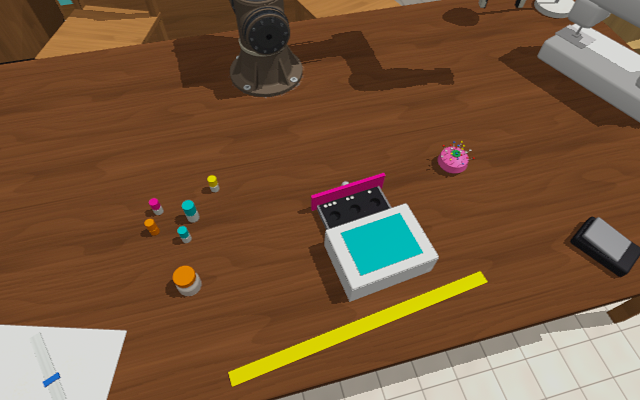

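Top view candidates: pink cap (458,237) against the orange look-alike (462,217). Small teal (437,202) against big teal (430,222). Yellow (408,249), jar (437,161), pincushion (187,222). The drawer has one dot on its left (275,205) and three on its right. My choices are pink (458,237) and small teal (437,202). Next I'll measure them and check one close crop.

```bash
cat > h.py <<'E'
import numpy as np, cv2
from scipy.spatial.transform import Rotation as R
from plant import get_state, optics, order
def ray(d,uv,z):
    "pixels -> world points on plane z"
    uv=np.atleast_2d(uv).astype(float)
    K=np.array(d['intrinsics']);A=R.from_euler('xyz',d['attitude'],degrees=True).as_matrix() if np.shape(d['attitude'])==(3,) else np.array(d['attitude'])
    v=(A@np.linalg.inv(K)@np.c_[uv,np.ones(len(uv))].T).T
    o=np.array(d['origin']);return o+v*((z-o[2])/v[:,2])[:,None]
def proj(d,P):
    K=np.array(d['intrinsics']);A=R.from_euler('xyz',d['attitude'],degrees=True).as_matrix()
    q=(K@A.T@(np.atleast_2d(P)-np.array(d['origin'])).T).T
    return q[:,:2]/q[:,2:]
H={'pink':(145,175),'teal':(82,98),'orange':(5,18),'yellow':(25,35)}
def mask(img,c,smin=150,vmin=90):
    h=cv2.cvtColor(np.ascontiguousarray(img),cv2.COLOR_RGB2HSV)
    return cv2.inRange(h,(H[c][0],smin,vmin),(H[c][1],255,255))
def blobs(img,c,amin=15):
    n,l,s,ce=cv2.connectedComponentsWithStats(mask(img,c))
    return [(ce[i],s[i,4],l==i) for i in range(1,n) if s[i,4]>=amin]
E
python3 - <<'E'
from h import *
np.set_printoptions(precision=4,suppress=True)
for c in ['top','scene']:
    d=optics.capture(c)
    for k in H:
        for ce,a,m in blobs(d['img'],k):
            if k=='orange' and a>2000: continue
            print(c,k,ce,a,ray(d,ce,.048 if c=='top' else .036)[0])
            if c=='top' and a>500:
                r=cv2.boxPoints(cv2.minAreaRect(np.argwhere(m)[:,::-1].astype(np.float32)))
                W=ray(d,r,.0785);print(' padrect',W[:,:2].tolist(),W.mean(0),np.linalg.norm(W[1]-W[0]),np.linalg.norm(W[2]-W[1]))
            if c=='top' and k=='pink' and 100<a<450:
                p=ray(d,np.argwhere(m)[:,::-1],.066)[:,:2];print(' len',np.ptp(p[:,1]),np.ptp(p[:,0]), cv2.fitLine(p.astype(np.float32),2,0,.01,.01).ravel())
    if c=='top':
        i=d['img']
        a=cv2.resize(i[100:230,230:345],None,fx=4,fy=4,interpolation=2); b=cv2.resize(i[140:270,395:475],None,fx=4,fy=4,interpolation=2)
        cv2.imwrite('pics/crop.png',np.hstack([a,b])[:,:,::-1])
E
```

```text
top pink [293.0256 207.429 ] 352 [0.5425 0.1043 0.048 ]
 len 0.19701833824205864 0.03341420952187102 [ 0.1111 -0.9938  0.5419  0.1034]
top pink [187.8082 222.0432] 417 [0.5016 0.4039 0.048 ]
 len 0.0762594433522385 0.0730910639683538 [0.9868 0.1621 0.5014 0.3993]
top pink [458.2    236.1714] 70 [ 0.4599 -0.3644  0.048 ]
top teal [285.6108 144.9185] 1950 [0.7219 0.1256 0.048 ]
 padrect [[0.7615231618539137, 0.20219606733505063], [0.7779815626851345, 0.05701464970284972], [0.6726907639749439, 0.045126783981448294], [0.6563074229075485, 0.18977112035524996]] [0.7171 0.1235 0.0785] 0.14611133762859288 0.10595977370889367
top teal [436.1509 202.2264] 53 [ 0.5564 -0.3032  0.048 ]
top teal [429.9888 221.8876] 89 [ 0.5005 -0.285   0.048 ]
top orange [ 62.0714 361.0714] 28 [0.1117 0.7538 0.048 ]
top orange [ 61.5064 374.1026] 156 [0.0756 0.7546 0.048 ]
top yellow [312.796  100.7494] 2235 [0.8496 0.0474 0.048 ]
 padrect [[0.8234048639190668, 0.33417106589809714], [0.8921525487181118, -0.23425874009812175], [0.8606666217578015, -0.23770786893758578], [0.7920160062266774, 0.33009608111203514]] [
[... 567 characters left out ...]
464 [-0.3891 -0.7862  0.036 ]
scene orange [133.2903   1.871 ] 31 [-0.4474 -0.3987  0.036 ]
scene orange [222.75    0.625] 16 [-0.3777 -0.0855  0.036 ]
scene orange [527.7963   3.8148] 54 [-0.09    0.9861  0.036 ]
scene orange [216.6875   7.125 ] 32 [-0.342 -0.112  0.036]
scene orange [609.8691  32.9891] 275 [0.1351 1.1671 0.036 ]
scene orange [ 4.0769 30.1154] 26 [-0.38   -0.8215  0.036 ]
scene orange [230.6522  23.5652] 23 [-0.2321 -0.078   0.036 ]
scene orange [226.5779  33.3961] 154 [-0.1802 -0.0993  0.036 ]
scene orange [ 8.4348 43.8804] 92 [-0.2973 -0.797   0.036 ]
scene yellow [211.9651 180.2442] 86 [ 0.4216 -0.2207  0.036 ]
scene yellow [353.3174 328.9065] 3957 [0.8718 0.0136 0.036 ]
```

View pics/crop.png

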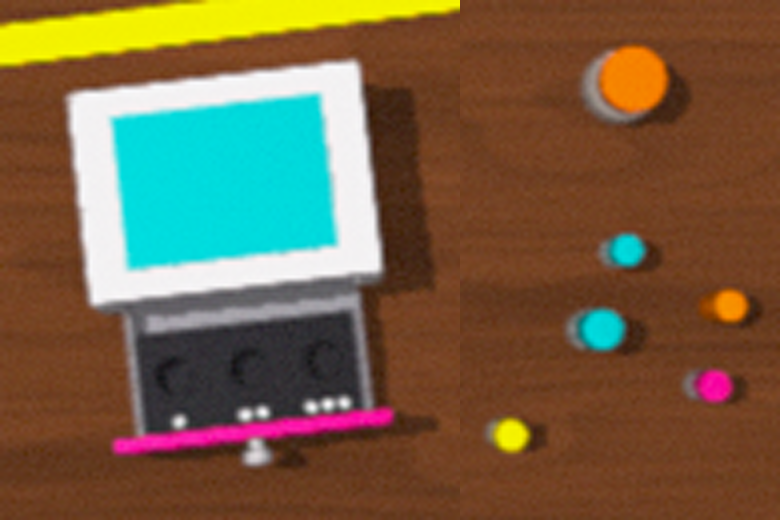

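The crop confirms both choices. The bright pink tube at (458,236) is clearly separate from the orange one at (462,217), and the small teal tube at (436,202) is the smaller of the two teals. Estimates: pink (0.459,-0.365), teal (0.555,-0.304), cabinet (0.717,0.1235) with yaw 6.4°, drawer about 0.096 out. I'm moving now, with tool yaw at -38.5° throughout.

Emit:
send_rows(
  moves=[
    {"slide": [0.94, 0.76, 0], "turn": 0.27, "gripper": 0.57},
    {"slide": [0.94, 0.76, 0], "turn": 0.27, "gripper": 0.57},
    {"slide": [0.94, 0.76, 0], "turn": 0.27, "gripper": 0.57},
    {"slide": [0.94, 0.76, 0], "turn": 0.27, "gripper": 0.57},
    {"slide": [0.94, 0.76, 0], "turn": 0.27, "gripper": 0.57},
  ],
  newtons=10,
)

```text
time_s: 1.42
tcp_pos: [0.2747, 0.5062, 0.188]
eef_rot: [180.0, -0.0, -38.6]
contact_force: [-0.7, -0.9, -0.2]
gripper_width: 0.0598
gripper_force: 0.0
```

Emit:
send_rows(
  moves=[
    {"slide": [1, 0.47, 0], "turn": 0, "gripper": 0.57},
    {"slide": [1, 0.47, 0], "turn": 0, "gripper": 0.57},
    {"slide": [1, 0.47, 0], "turn": 0, "gripper": 0.57},
    {"slide": [1, 0.47, 0], "turn": 0, "gripper": 0.57},
    {"slide": [1, 0.47, 0], "turn": 0, "gripper": 0.57},
  ],
)

```text
time_s: 1.83
tcp_pos: [0.348, 0.3566, 0.188]
eef_rot: [180.0, -0.0, -38.5]
contact_force: [-0.8, 0.3, -0.1]
gripper_width: 0.0499
gripper_force: 0.0
```

Emit:
send_rows(
  moves=[
    {"slide": [1, 0.47, 0], "turn": 0, "gripper": 0.57},
    {"slide": [1, 0.47, 0], "turn": 0, "gripper": 0.57},
    {"slide": [1, 0.47, 0], "turn": 0, "gripper": 0.57},
    {"slide": [1, 0.47, 0], "turn": 0, "gripper": 0.57},
    {"slide": [1, 0.47, 0], "turn": 0, "gripper": 0.57},
  ],
)

```text
time_s: 2.25
tcp_pos: [0.4221, 0.2085, 0.1878]
eef_rot: [180.0, -0.0, -38.5]
contact_force: [0.1, 1.0, -0.2]
gripper_width: 0.0503
gripper_force: 0.0
```

Emit:
send_rows(
  moves=[
    {"slide": [1, 0.47, 0], "turn": 0, "gripper": 0.57},
    {"slide": [1, 0.47, 0], "turn": 0, "gripper": 0.57},
    {"slide": [1, 0.47, 0], "turn": 0, "gripper": 0.57},
    {"slide": [1, 0.47, 0], "turn": 0, "gripper": 0.57},
    {"slide": [1, 0.47, 0], "turn": 0, "gripper": 0.57},
  ],
)

```text
time_s: 2.67
tcp_pos: [0.4965, 0.0601, 0.1875]
eef_rot: [179.9, -0.0, -38.6]
contact_force: [-0.5, 1.6, 0.6]
gripper_width: 0.0501
gripper_force: 0.0
```

```bash
python3 - <<'E'
from h import *
d=optics.capture('wrist');s=get_state();print(s['tcp_pos'],d['origin'],d['attitude'],d['intrinsics'])
cv2.imwrite('pics/w1.png',d['img'][:,:,::-1])
print(proj(d,[[.588,.109,.027],[.582,.163,.027],[.54,.103,.066]]))
E
```

```text
[0.49564332 0.06205775 0.18739808] [0.55782515 0.01085719 0.38503229] [ 1.62917877e+02  7.52273588e-03 -1.28580233e+02] [[325.53607335   0.         320.53383044]
 [  0.         325.53607335 201.67026766]
 [  0.           0.           1.        ]]
[[232.5455763  137.89133848]
 [200.91393406 172.60846561]
 [259.73534079 176.23217166]]
```

View pics/w1.png

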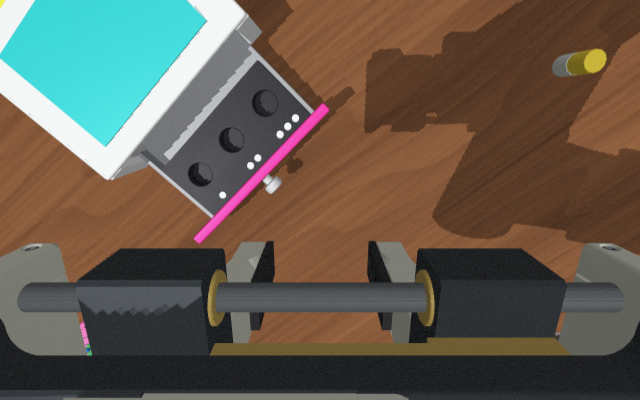

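The wrist view shows the pockets at (201,174), (232,140) and (265,103), with the dots beside them. These sit within 2 px of where my estimate projects. I'll refine the pocket centres from this picture and move on to the pink tube.

```bash
cat >> h.py <<'E'
def pockets(d,guess,r=16):
    "dark rims near guessed pixels -> world (z=.027)"
    g=cv2.cvtColor(np.ascontiguousarray(d['img']),cv2.COLOR_RGB2GRAY);out=[]
    for u,v in np.atleast_2d(guess):
        u,v=int(round(u)),int(round(v));w=g[v-r:v+r+1,u-r:u+r+1]
        t,m=cv2.threshold(w,0,255,cv2.THRESH_BINARY_INV+cv2.THRESH_OTSU) if 0 else (0,cv2.inRange(w,0,int(np.percentile(w,35))))
        m=cv2.morphologyEx(m,cv2.MORPH_CLOSE,np.ones((5,5),np.uint8))
        c=max(cv2.findContours(m,0,1)[0],key=cv2.contourArea);e=cv2.fitEllipse(cv2.convexHull(c))
        out.append((e[0][0]+u-r,e[0][1]+v-r,*e[1]))
    return np.array(out)
E
python3 - <<'E'
from h import *
np.set_printoptions(precision=4,suppress=True)
img=cv2.imread('pics/w1.png')[:,:,::-1]
d=optics.capture('wrist')
e=pockets(d,[[201,174],[232,140],[265,103]]);print(e)
P=ray(d,e[:,:2],.027);print(P,np.diff(P,axis=0),np.linalg.norm(np.diff(P,axis=0),axis=1))
g=cv2.cvtColor(np.ascontiguousarray(d['img']),cv2.COLOR_RGB2GRAY)
print(g[160:190:2,186:218:2])
n,l,s,ce=cv2.connectedComponentsWithStats(cv2.inRange(d['img'],(200,200,200),(255,255,255))[100:215,150:320].copy())
for i in range(1,n):
    if s[i,4]<80: print(ce[i]+[150,100],s[i,4],ray(d,ce[i]+[150,100],.0275)[0])
for k in ['pink']:
    for c,a,m in blobs(d['img'],k,300):
        uv=np.argwhere(m)[:,::-1]; p=ray(d,uv,.066)[:,:2]; print(a,cv2.fitLine(p.astype(np.float32),2,0,.01,.01).ravel())
s=get_state();print(s['tcp_pos'])
E
```

```text
[[203.3923 173.1996  27.2684  39.762 ]
 [235.0369 135.0071  30.3637  33.8768]
 [267.7194  98.2125  29.9499  34.8698]]
[[0.5789 0.1633 0.027 ]
 [0.5877 0.1068 0.027 ]
 [0.5941 0.054  0.027 ]] [[ 0.0087 -0.0565  0.    ]
 [ 0.0064 -0.0527  0.    ]] [0.0572 0.0531]
[[85 91 86 85 90 87 75 77 80 84 87 88 85 85 85 86]
 [88 85 87 88 40 23 35 86 84 76 72 86 86 84 86 84]
 [85 86 77 32 17 33 27 88 89 90 84 68 86 85 89 86]
 [90 88 41 24 30 30 32 85 88 87 91 86 65 90 84 85]
 [88 78 20 26 31 36 32 85 88 91 87 90 89 85 87 86]
 [90 64 17 19 28 38 36 90 89 89 88 87 89 71 82 84]
 [89 62 18 25 25 34 36 48 88 88 93 90 87 77 91 89]
 [89 80 20 24 21 26 32 32 63 89 85 88 92 82 87 87]
 [91 87 35 23 23 27 20 34 29 65 86 91 89 75 88 86]
 [90 90 61 32 18 24 29 31 29 32 35 45 47 52 88 86]
 [92 89 89 44 23 25 22 21 31 34 29 31 31 84 86 84]
 [92 89 91 90 61 27 19 24 17 18 22 33 82 84 83 85]
 [94 89 89 89 91 84 62 42 34 45 69 84 86 87 83 85]
 [89 90 92 91 93 89 91 88 86 89 90 87 87 88 87 85]
 [89 90 89 88 94 87 91 91 91 86 88 91 87 88 86 86]]
[295.8974 115.7179] 39 [0.5621 0.0423 0.0275]
[288.1282 123.8718] 39 [0.5608 0.0542 0.0275]
[280.5 132. ] 38 [0.5594 0.0662 0.0275]
[258.0811 155.4595] 37 [0.5556 0.102  0.0275]
[250.8857 163.1143] 35 [0.5542 0.1139 0.0275]
[164. 173.] 1 [0.6066 0.1974 0.0275]
[267.8966 178.4828] 29 [0.5293 0.1107 0.0275]
[171. 179.] 1 [0.5969 0.1963 0.0275]
[272.5556 184.8472] 72 [0.5205 0.1114 0.0275]
[179.5 186.5] 2 [0.5848 0.1951 0.0275]
[223.     192.8182] 33 [0.5487 0.1617 0.0275]
[188. 194.] 1 [0.5726 0.1939 0.0275]
[192. 198.] 1 [0.5664 0.1937 0.0275]
1894 [ 0.1141 -0.9935  0.5417  0.0973]
[0.4951 0.0635 0.1874]
```

Emit:
send_rows(
  moves=[
    {"slide": [0.8, 1, 0], "turn": 0, "gripper": 0.57},
    {"slide": [0.8, 1, 0], "turn": 0, "gripper": 0.57},
    {"slide": [0.8, 1, 0], "turn": 0, "gripper": 0.57},
    {"slide": [0.8, 1, 0], "turn": 0, "gripper": 0.57},
    {"slide": [0.8, 1, 0], "turn": 0, "gripper": 0.57},
  ],
)

```text
time_s: 3.18
tcp_pos: [0.4955, -0.1283, 0.1878]
eef_rot: [-180.0, -0.0, -38.2]
contact_force: [1.8, -0.3, -0.0]
gripper_width: 0.0502
gripper_force: 0.0
```

Emit:
send_rows(
  moves=[
    {"slide": [0.7, 0.85, 0.2], "turn": 0, "gripper": 0.57},
    {"slide": [0.7, 0.85, 0.2], "turn": 0, "gripper": 0.57},
    {"slide": [0.7, 0.85, 0.2], "turn": 0, "gripper": 0.57},
    {"slide": [0.7, 0.85, 0.2], "turn": 0, "gripper": 0.57},
    {"slide": [0.7, 0.85, 0.2], "turn": 0, "gripper": 0.57},
  ],
)

```text
time_s: 3.6
tcp_pos: [0.4985, -0.2957, 0.1556]
eef_rot: [179.9, 0.1, -38.5]
contact_force: [0.7, 1.0, 0.3]
gripper_width: 0.05
gripper_force: 0.0
```

```bash
python3 - <<'E'
from h import *
np.set_printoptions(precision=4,suppress=True)
d=optics.capture('wrist');s=get_state();print(s['tcp_pos'])
cv2.imwrite('pics/w2.png',d['img'][:,:,::-1])
print(proj(d,[[.459,-.365,.048],[.459,-.365,.0],[.555,-.304,.048],[.555,-.304,0]]))
for k in ['pink','teal']:
    for c,a,m in blobs(d['img'],k,60): print(k,c,a,ray(d,c,.040)[0],ray(d,c,.036)[0])
E
```

```text
[ 0.4986 -0.2938  0.1561]
[[402.7115 174.1387]
 [392.1274 164.701 ]
 [289.1403 134.5233]
 [293.271  130.0337]]
pink [399.1098 173.9492] 492 [ 0.4587 -0.3629  0.04  ] [ 0.4574 -0.3631  0.036 ]
teal [288.0138 134.9678] 435 [ 0.5552 -0.3018  0.04  ] [ 0.5551 -0.3013  0.036 ]
teal [307.5842 196.7153] 808 [ 0.4965 -0.2779  0.04  ] [ 0.4956 -0.277   0.036 ]
```

View pics/w2.png

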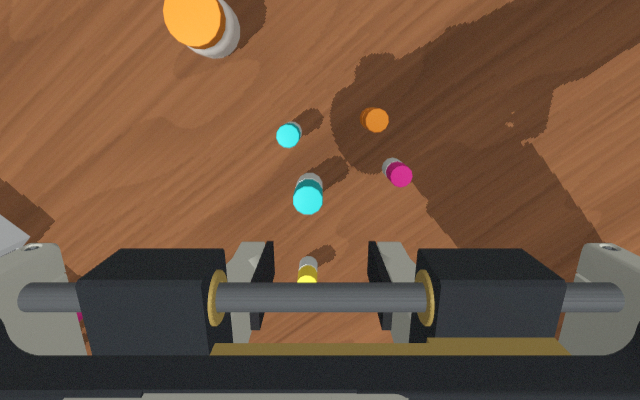

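The w2 view has pink at (400,174) and orange at (376,120). The small teal is at (288,135) and the big teal at (308,197). The wrist camera reads about 2 mm more in y than the top camera, so I'll calibrate that once the tube is held. Next: descend on pink.

Emit:
send_rows(
  moves=[
    {"slide": [0.085, 0.535, 0], "turn": 0, "gripper": 0.57},
    {"slide": [0.085, 0.535, 0], "turn": 0, "gripper": 0.57},
    {"slide": [0.085, 0.535, 0.2], "turn": 0, "gripper": 0.57},
    {"slide": [0.085, 0.535, 0.4], "turn": 0, "gripper": 0.57},
    {"slide": [0.085, 0.535, 0.55], "turn": 0, "gripper": 0.57},
  ],
)

```text
time_s: 4.07
tcp_pos: [0.4594, -0.3614, 0.0738]
eef_rot: [-180.0, -0.0, -38.3]
contact_force: [-0.1, 0.8, 0.3]
gripper_width: 0.05
gripper_force: 0.0
```

Emit:
send_rows(
  moves=[
    {"slide": [0, 0, 0.15], "turn": 0, "gripper": 0.57},
    {"slide": [0, 0, 0.28], "turn": 0, "gripper": 0.57},
    {"slide": [0, 0, 0.37], "turn": 0, "gripper": 0.57},
    {"slide": [0, 0, 0.37], "turn": 0, "gripper": 0.57},
    {"slide": [0, 0, 0.37], "turn": 0, "gripper": 0.4},
  ],
)

```text
time_s: 4.48
tcp_pos: [0.4599, -0.3615, 0.0196]
eef_rot: [180.0, 0.1, -38.2]
contact_force: [-0.4, -0.1, 0.1]
gripper_width: 0.0468
gripper_force: 0.0
```

```bash
python3 - <<'E'
from h import *
np.set_printoptions(precision=4,suppress=True)
s=get_state();p=s['tcp_pos'];print(p,s['eef_rot'])
d=optics.capture('wrist');print(proj(d,[p+[0,0,.03],p+[0,0,.019]]))
cv2.imwrite('pics/w3.png',d['img'][:,:,::-1])
for c,a,m in blobs(d['img'],'pink',20): print(c,a,ray(d,c,.048)[0])
E
```

```text
[ 0.4599 -0.3615  0.0196] [179.9764   0.0516 -38.1923]
[[320.1754 247.9067]
 [320.2065 239.9411]]
[323.9794 240.4733] 1407 [ 0.4616 -0.3655  0.048 ]
```

View pics/w3.png

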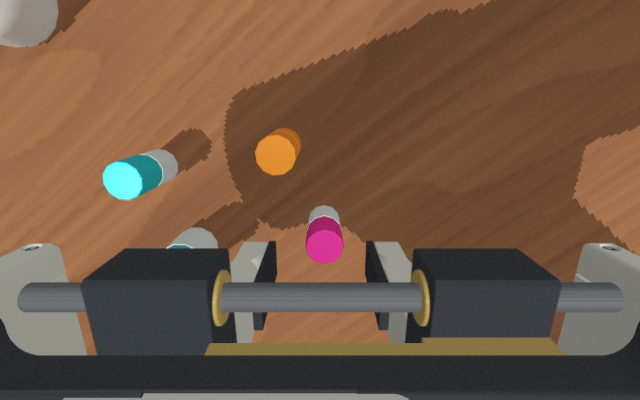

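Between the jaws, pink sits at col 324 against a jaw centre of 320, and its row is right. Closing now.

Emit:
send_rows(
  moves=[
    {"slide": [0, 0, 0], "turn": 0, "gripper": 0.3},
    {"slide": [0, 0, 0], "turn": 0, "gripper": 0.2},
    {"slide": [0, 0, 0], "turn": 0, "gripper": 0.15},
    {"slide": [0, 0, 0], "turn": 0, "gripper": 0.15},
    {"slide": [0, 0, 0], "turn": 0, "gripper": 0.15},
  ],
  newtons=12,
)

```text
time_s: 4.95
tcp_pos: [0.4595, -0.3631, 0.0201]
eef_rot: [-180.0, -0.0, -38.3]
contact_force: [-0.8, -0.7, 0.3]
gripper_width: 0.0147
gripper_force: 0.0
```

```bash
python3 - <<'E'
from h import *
np.set_printoptions(precision=4,suppress=True)
s=get_state();p=s['tcp_pos'];print(p,s['eef_rot'],s['gripper_width'],s['gripper_force'])
d=optics.capture('wrist')
A=R.from_euler('xyz',s['eef_rot'],degrees=True).as_matrix()
# synthetic cap silhouette for tube centre at tool x offset, compare blob bounds
def sil(dx,dy):
    th=np.linspace(0,6.28,60);b=p+A@[dx,dy,0];pts=[]
    for z in (.024,.048): pts+= [[b[0]+.011*np.cos(t),b[1]+.011*np.sin(t),z] for t in th]
    q=proj(d,pts);c=cv2.convexHull(q.astype(np.float32));m=cv2.moments(c);return m['m10']/m['m00'],m['m01']/m['m00'],m['m00'],c[:,0].min(0),c[:,0].max(0)
for c,a,m in blobs(d['img'],'pink',200):
    i=np.argwhere(m);print(c,a,i.min(0)[::-1],i.max(0)[::-1])
for dx in (-.004,-.002,0,.002,.004): print(dx,sil(dx,0))
E
```

```text
[ 0.4595 -0.3631  0.0201] [-179.9857   -0.0449  -38.3362] 0.01472318715530053 0.0
[321.0934 240.6187] 1285 [304 218] [339 264]
-0.004 (320.19066474011885, 245.3698250812535, 1555.2084839183372, array([300.9421, 220.0148], dtype=float32), array([339.3723, 269.8199], dtype=float32))
-0.002 (320.1893671728915, 242.33972437106507, 1554.6774936979637, array([300.8805, 217.0381], dtype=float32), array([339.4323, 266.7383], dtype=float32))
0 (320.1880477299825, 239.29143071677726, 1554.0520410032477, array([300.8185, 214.0443], dtype=float32), array([339.4926, 263.6376], dtype=float32))
0.002 (320.1867119513013, 236.22477650139825, 1553.3321720673703, array([300.756 , 211.0332], dtype=float32), array([339.5534, 260.5174], dtype=float32))
0.004 (320.1853580348865, 233.13959398392723, 1552.5139728893992, array([300.6932, 208.0048], dtype=float32), array([339.6145, 257.3776], dtype=float32))
```

The width reads 14.7 mm with no force, which is less than the tube's diameter, so something is off. I'll look.

```bash
python3 - <<'E'
from h import *
d=optics.capture('wrist');e=optics.capture('scene');s=get_state();p=s['tcp_pos'];print(s['gripper_width'],s['gripper_force'],proj(d,[p,p+[0,0,.019]]),proj(e,[p,p+[0,0,.019]]))
a=d['img'][190:360,200:440];u=proj(e,[p])[0].astype(int);b=e['img'][u[1]-60:u[1]+40,max(u[0]-70,0):u[0]+70]
a=cv2.resize(a,(400,283));b=cv2.resize(b,(400,283),interpolation=2)
cv2.imwrite('pics/w4.png',np.hstack([a,b])[:,:,::-1])
E
```

```text
0.013251535433129187 0.0 [[320.34665617 228.09015567]
 [320.29130625 239.9372982 ]] [[157.51345887 207.54546797]
 [155.08326115 203.3652993 ]]
```

View pics/w4.png

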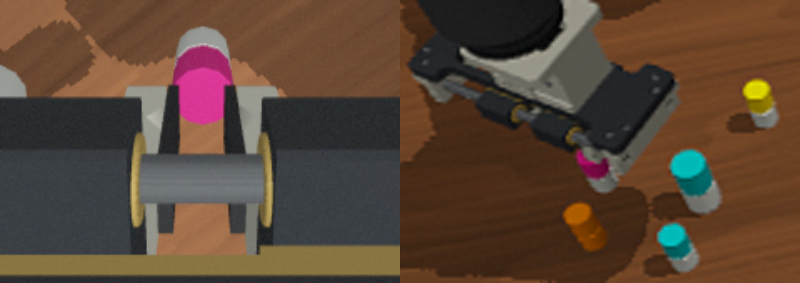

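What this shows: the jaw edges are 94 px apart at 50 mm, which puts the visible fingertips about 0.173 m from the camera. That is roughly 38 mm above the reported TCP, so the fingers closed in the air above the cap, with no force and the tube untouched. I'll reopen and go down in small steps while watching the force.

Emit:
send_rows(
  moves=[
    {"slide": [0, 0, 0], "turn": 0, "gripper": 0.57},
    {"slide": [0, 0, 0], "turn": 0, "gripper": 0.57},
    {"slide": [0, 0, 0], "turn": 0, "gripper": 0.57},
    {"slide": [0, 0, 0.05], "turn": 0, "gripper": 0.57},
    {"slide": [0, 0, 0.1], "turn": 0, "gripper": 0.57},
  ],
)

```text
time_s: 5.52
tcp_pos: [0.4596, -0.3631, 0.0043]
eef_rot: [-180.0, -0.1, -38.3]
contact_force: [-0.5, 0.2, 0.4]
gripper_width: 0.0412
gripper_force: 0.0
```

```bash
python3 - <<'E'
from h import *
s=get_state();print(s['tcp_pos'],s['contact_force'],s['gripper_width'],s['joints'])
d=optics.capture('wrist');e=optics.capture('scene')
for c,a,m in blobs(d['img'],'pink',100):
    i=np.argwhere(m);print(c,a,i.min(0)[::-1],i.max(0)[::-1])
g=cv2.cvtColor(np.ascontiguousarray(d['img']),cv2.COLOR_RGB2GRAY)
for r in (236,240,244,250,260,275): print(r,g[r,225:415:3])
u=proj(e,[s['tcp_pos']])[0].astype(int);b=e['img'][u[1]-60:u[1]+30,max(u[0]-70,0):u[0]+50]
cv2.imwrite('pics/s5.png',cv2.resize(b,None,fx=6,fy=6,interpolation=2)[:,:,::-1])
E
```

```text
[ 0.45961865 -0.36310835  0.00431776] [-0.54568243  0.21562314  0.35349829] 0.04116165705140431 [-1.91957746e+01  2.25374331e+01 -2.33932657e+01 -2.92879266e-04
 -4.40113794e+01  7.08696308e+01]
[321.58008398 252.4865027 ] 1667 [302 227] [342 277]
236 [ 87  83  79  88  85  80  77  72  80  77  84  82  80  82  77  81  79  83
  84  85  88  88  86 106  94 125 115  78  81  77  80  78  81  83  81  82
  84  86 120  85  83  86  89  87  92  90  92  86  84  83  86  86  89  86
  87  85  84  87  86  85  85  87  86  88]
240 [ 78  83  83  82  75  71  77  78 115 121 119 108  83  81  83  84  84  77
  77 101 118 119 122 123 122 121 140  72  78  81  82  80  83  80  83  83
  82  85 111  85  86  90  92  94  88  78  80  81  81  83  84  84  81  86
  84  85  85  85  85  82  84  85  85  82]
244 [ 81  81  80  77  73  79  78  83 143 155 155 156 155 155 157 156 144  40
  39  94 123 123 121 124 124 123  85  79  79 111 118 120 118 122 120 114
  90  83  82 129  87  87  89  88  85  36  41  37 151 155 152 157 154 155
 154 153  99  86  82  84  87  84  84  83]
250 [ 44  43  44  41  45 101 121 143 158 156 157 156 156 155 156 156  44  42
  36  80 120 123 123 125 127 126  70 112 115 116 118 117 116 119 114 116
 119 119  99 129 129 127 122  84  89  32  32  37  90 157 155 155 154 155
 156 155 155  95  81  52  44  39  46  46]
260 [ 39  43  43  41  40  93 155 155 154 153 156 165 186 177 169  40  40  37
  42  59 125 126 130 127 127 123 111 113 116 116 115 113 115 118 118 114
 116 116 118 101 129 125 127 127 125  24  29  41  34  69 138 146 155 154
 156 153 157 155 153  40  30  38  41  45]
275 [ 43  42 118 122 115 112 149 156 155 156 154 157 154  85  36  36  39  35
  41  59 125 125 127 128 128 130 131 127 125 115 116 114 118 109 117 113
 126 127 127 131 128 128 127 124 129  35  29  30  35  35  37 120 155 156
 152 153 154 156 134  93  95 123  95  39]
```

View pics/s5.png

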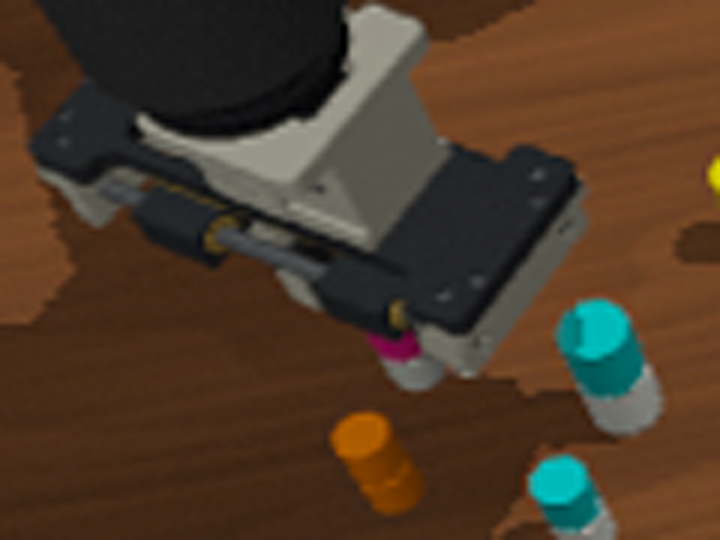

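```bash
python3 - <<'E'
from h import *
s=get_state();p=s['tcp_pos'];e=optics.capture('scene');w=optics.capture('wrist')
A=R.from_euler('xyz',s['eef_rot'],degrees=True).as_matrix()
u=proj(e,[p])[0].astype(int);o=np.array([max(u[0]-70,0),u[1]-60])
for dz in (0,-.019,-.038):
  print(dz,[((proj(e,[p+A@[x,y,dz]])[0]-o)*6).round().tolist() for x in (-.0095,.0095) for y in (.0206,.0416)])
  print('  wrist',[proj(w,[p+A@[x,y,dz]])[0].round(1).tolist() for x in (-.0095,.0095) for y in (-.0206,-.0416)])
print(s['gripper_width'],get_state()['gripper_width'])
E
```

```text
0 [[398.0, 330.0], [357.0, 313.0], [371.0, 365.0], [329.0, 348.0]]
  wrist [[289.2, 241.7], [257.5, 241.7], [288.4, 214.6], [255.8, 214.6]]
-0.019 [[383.0, 306.0], [342.0, 289.0], [356.0, 341.0], [314.0, 323.0]]
  wrist [[286.3, 254.6], [251.6, 254.6], [285.3, 225.3], [249.6, 225.3]]
-0.038 [[368.0, 280.0], [326.0, 263.0], [340.0, 316.0], [298.0, 298.0]]
  wrist [[282.8, 270.1], [244.6, 270.1], [281.6, 238.2], [242.2, 238.2]]
0.047296423754243984 0.04922536673488776
```

The scene view also matches fingertips 38 mm above the reported TCP (finger seen at about (300,300), predicted (298,298)). So real tip z is the reported z plus 0.038. I'll lower another 24 mm to put the tips near 18 mm, then close.

Emit:
send_rows(
  moves=[
    {"slide": [0, 0, 0.04], "turn": 0, "gripper": 0.57},
    {"slide": [0, 0, 0.08], "turn": 0, "gripper": 0.57},
    {"slide": [0, 0, 0.12], "turn": 0, "gripper": 0.57},
    {"slide": [0, 0, 0.15], "turn": 0, "gripper": 0.57},
    {"slide": [0, 0, 0.15], "turn": 0, "gripper": 0.57},
  ],
)

```text
time_s: 6.13
tcp_pos: [0.4584, -0.3626, -0.0193]
eef_rot: [180.0, 0.1, -38.3]
contact_force: [-0.5, 0.4, 0.1]
gripper_width: 0.0503
gripper_force: 0.0
```

Emit:
send_rows(
  moves=[
    {"slide": [0, 0, 0], "turn": 0, "gripper": 0.35},
    {"slide": [0, 0, 0], "turn": 0, "gripper": 0.2},
    {"slide": [0, 0, 0], "turn": 0, "gripper": 0.15},
    {"slide": [0, 0, 0], "turn": 0, "gripper": 0.15},
    {"slide": [0, 0, 0], "turn": 0, "gripper": 0.15},
  ],
  newtons=12,
)

```text
time_s: 6.55
tcp_pos: [0.4595, -0.3631, -0.0176]
eef_rot: [-180.0, -0.0, -38.3]
contact_force: [-0.1, 0.9, 0.3]
gripper_width: 0.022
gripper_force: 0.5
```

Emit:
send_rows(
  moves=[
    {"slide": [0, 0, 0], "turn": 0, "gripper": 0.15},
    {"slide": [0, 0, -0.1], "turn": 0, "gripper": 0.15},
    {"slide": [0, 0, -0.3], "turn": 0, "gripper": 0.15},
    {"slide": [0, 0, -0.55], "turn": 0, "gripper": 0.15},
    {"slide": [0, 0, -0.8], "turn": 0, "gripper": 0.15},
  ],
)

```text
time_s: 6.97
tcp_pos: [0.4584, -0.3627, 0.1029]
eef_rot: [180.0, 0.1, -38.3]
contact_force: [1.3, -0.7, -0.1]
gripper_width: 0.0215
gripper_force: 12.0
```

```bash
cat >> h.py <<'E'
def tubefit(color,z0=.018):
    "held tube: offset (tool x,y) of its axis from TCP by matching the visible cap silhouette; z0: underside below TCP is -z0"
    from scipy.optimize import minimize
    d=optics.capture('wrist');s=get_state();p=s['tcp_pos'];A=R.from_euler('xyz',s['eef_rot'],degrees=True).as_matrix()
    m=(max(blobs(d['img'],color,150),key=lambda b:-abs(b[0][0]-320))[2]*255).astype(np.uint8)
    th=np.linspace(0,2*np.pi,60)
    def f(v):
        pts=[p+A@[v[0]+.011*np.cos(t),v[1]+.011*np.sin(t),-(z0+z)] for z in (.024,.048) for t in th]
        c=cv2.convexHull(proj(d,pts).astype(np.float32))[:,0];return c.min(0),c.max(0)
    i=np.argwhere(m)[:,::-1];lo,hi=i.min(0)-.5,i.max(0)+.5
    return lo,hi,f,p,s,d
E
python3 - <<'E'
from h import *
lo,hi,f,p,s,d=tubefit('pink')
print(p,s['gripper_width'],s['gripper_force'],lo,hi)
for x in (-.004,-.002,0,.002): print(x,*f([x,0]))
E
```

```text
[ 0.462722   -0.36536516  0.11172774] 0.02123659421726905 11.992005854845047 [297.5 241.5] [344.5 282.5]
-0.004 [293.40225 244.75914] [344.40186 313.6687 ]
-0.002 [293.2756  241.03044] [344.49887 309.81458]
0 [293.14786 237.27296] [344.5967  305.92737]
0.002 [293.01898 233.48637] [344.69543 302.0066 ]
```

The pink tube is held at 12 N, with its axis about 2 mm toward -x of the tool. Pocket1 from the wrist view is about (0.5815,0.1655), and correcting the top view by the tube's offset gives the same. Carrying it there.

Emit:
send_rows(
  moves=[
    {"slide": [-0.1, -0.2, 0], "turn": 0, "gripper": 0.15},
    {"slide": [-0.2, -0.42, 0], "turn": 0, "gripper": 0.15},
    {"slide": [-0.3, -0.62, 0], "turn": 0, "gripper": 0.15},
    {"slide": [-0.4, -0.82, 0], "turn": 0, "gripper": 0.15},
    {"slide": [-0.48, -0.98, 0], "turn": 0, "gripper": 0.15},
  ],
)

```text
time_s: 7.43
tcp_pos: [0.4941, -0.2011, 0.1022]
eef_rot: [-180.0, -0.0, -38.3]
contact_force: [0.8, 0.2, -0.6]
gripper_width: 0.0216
gripper_force: 12.0
```

Emit:
send_rows(
  moves=[
    {"slide": [-0.1, -0.2, 0], "turn": 0, "gripper": 0.15},
    {"slide": [-0.2, -0.42, 0], "turn": 0, "gripper": 0.15},
    {"slide": [-0.3, -0.62, 0], "turn": 0, "gripper": 0.15},
    {"slide": [-0.4, -0.82, 0], "turn": 0, "gripper": 0.15},
    {"slide": [-0.48, -0.98, 0], "turn": 0, "gripper": 0.15},
  ],
)

```text
time_s: 7.85
tcp_pos: [0.529, -0.0408, 0.1022]
eef_rot: [-180.0, -0.0, -38.3]
contact_force: [0.1, -0.4, 0.4]
gripper_width: 0.0213
gripper_force: 12.0
```

Emit:
send_rows(
  moves=[
    {"slide": [-0.1, -0.2, 0], "turn": 0, "gripper": 0.15},
    {"slide": [-0.2, -0.42, 0], "turn": 0, "gripper": 0.15},
    {"slide": [-0.3, -0.62, 0], "turn": 0, "gripper": 0.15},
    {"slide": [-0.38, -0.78, 0], "turn": 0, "gripper": 0.15},
    {"slide": [-0.4, -0.82, 0], "turn": 0, "gripper": 0.15},
  ],
)

```text
time_s: 8.27
tcp_pos: [0.5589, 0.0942, 0.102]
eef_rot: [-179.9, -0.0, -38.2]
contact_force: [-0.2, -0.7, 0.2]
gripper_width: 0.0219
gripper_force: 12.0
```

```bash
cat >> h.py <<'E'
def to(target,yaw=None):
    "slide fractions from the pose now to a world TCP target"
    s=get_state();A=R.from_euler('xyz',s['eef_rot'],degrees=True).as_matrix()
    return s['tcp_pos'].round(4),s['eef_rot'].round(1),(A.T@(np.array(target)-s['tcp_pos'])/.15).round(3)
E
python3 - <<'E'
from h import *
print(to([.5829,.1645,.075]))
E
```

```text
(array([0.5589, 0.0942, 0.102 ]), array([-179.9,   -0. ,  -38.2]), array([-0.164, -0.467,  0.18 ]))
```

Emit:
send_rows(
  moves=[
    {"slide": [-0.08, -0.23, 0.0], "turn": 0, "gripper": 0.15},
    {"slide": [-0.164, -0.467, 0.05], "turn": 0, "gripper": 0.15},
    {"slide": [-0.164, -0.467, 0.18], "turn": 0, "gripper": 0.15},
    {"slide": [-0.164, -0.467, 0.18], "turn": 0, "gripper": 0.15},
    {"slide": [-0.164, -0.467, 0.18], "turn": 0, "gripper": 0.15},
  ],
)

```text
time_s: 8.68
tcp_pos: [0.5809, 0.1602, 0.0739]
eef_rot: [179.8, 0.1, -38.3]
contact_force: [-0.8, -0.9, -0.4]
gripper_width: 0.0216
gripper_force: 12.0
```

```bash
python3 - <<'E'
from h import *
np.set_printoptions(precision=4,suppress=True)
d=optics.capture('wrist');s=get_state();print(s['tcp_pos'],s['gripper_width'])
P=np.array([[.5815,.1655,.027],[.5876,.1118,.027],[.5936,.058,.027],[.5487,.1617,.027]])
q=proj(d,P);print(q)
cv2.imwrite('pics/w6.png',cv2.resize(d['img'][20:300,170:470],None,fx=2,fy=2)[:,:,::-1])
m=cv2.inRange(d['img'],(200,200,200),(255,255,255));n,l,st,ce=cv2.connectedComponentsWithStats(m)
for i in range(1,n):
    if 25<st[i,4]<200: print(ce[i],st[i,4],ray(d,ce[i],.0275)[0])
E
```

```text
[0.5816 0.1601 0.075 ] 0.021596679696422844
[[314.445  209.1712]
 [364.8635 161.4226]
 [420.267  109.1588]
 [343.2971 236.457 ]]
[344.     236.1698] 53 [0.5487 0.161  0.0275]
```

View pics/w6.png

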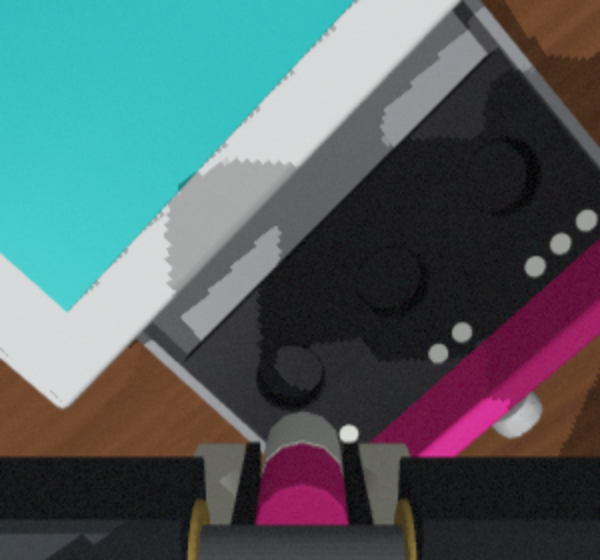

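The view shows the pocket1 ring at full-frame pixel (315.5,208.5), predicted (314.4,209.2). Pocket2 is at (366,160.5) and the one-dot mark at (344,236), next to the tube. My pocket estimate holds to about 1 mm. Computing the last correction.

```bash
python3 - <<'E'
from h import *
np.set_printoptions(precision=4,suppress=True)
d=optics.capture('wrist');s=get_state();p=s['tcp_pos'];A=R.from_euler('xyz',s['eef_rot'],degrees=True).as_matrix()
print(p,s['eef_rot'],d['origin'])
for o in ([0,0],[-.002,0],[-.002,.001]):
    a=p+A@[*o,0];a[2]=.027;print(o,proj(d,[a]))
pk=ray(d,[[315.5,208.5]],.027)[0];print('pocket1',pk,'tool',A.T@(pk-p))
lo,hi,f,*_=tubefit('pink');print(lo,hi,f([-.002,0]),f([-.002,.001]))
E
```

```text
[0.5821 0.1601 0.0757] [-179.9978   -0.0197  -38.3517] [0.6433 0.1111 0.2725]
[0, 0] [[319.9    204.9947]]
[-0.002, 0] [[319.9002 207.3962]]
[-0.002, 0.001] [[321.1607 207.3967]]
pocket1 [0.582  0.1647 0.027 ] tool [-0.0029 -0.0035  0.0487]
[297.5 241.5] [343.5 282.5] (array([295.6871, 241.9653], dtype=float32), array([343.704 , 306.3618], dtype=float32)) (array([297.8704, 241.9662], dtype=float32), array([345.8874, 306.3627], dtype=float32))
```

Emit:
send_rows(
  moves=[
    {"slide": [-0.006, -0.027, 0.0], "turn": 0, "gripper": 0.15},
    {"slide": [-0.006, -0.027, 0.15], "turn": 0, "gripper": 0.15},
    {"slide": [-0.006, -0.027, 0.3], "turn": 0, "gripper": 0.15},
    {"slide": [-0.006, -0.027, 0.4], "turn": 0, "gripper": 0.15},
    {"slide": [-0.006, -0.027, 0.4], "turn": 0, "gripper": 0.15},
  ],
)

```text
time_s: 9.25
tcp_pos: [0.5821, 0.1633, 0.0127]
eef_rot: [179.8, 0.1, -38.4]
contact_force: [-0.9, -0.2, -1.1]
gripper_width: 0.0214
gripper_force: 12.0
```

```bash
python3 - <<'E'
from h import *
np.set_printoptions(precision=4,suppress=True)
d=optics.capture('wrist');s=get_state();p=s['tcp_pos'];A=R.from_euler('xyz',s['eef_rot'],degrees=True).as_matrix()
print(p,s['contact_force'])
pk=np.array([.582,.1647,p[2]]);print('pocket in tool',A.T@(pk-p), proj(d,[[.582,.1647,.027]]))
g=cv2.cvtColor(np.ascontiguousarray(d['img']),cv2.COLOR_RGB2GRAY)
print(g[195:246:3,280:362:3])
E
```

```text
[0.5831 0.1637 0.0144] [-0.5624  0.8053  0.6423]
pocket in tool [-0.0015 -0.      0.    ] [[318.6042 238.2361]]
[[ 62  12  20  26  25  22  21  23  28  24  26  26  25  20  22  27  33  29
   21  28  22  23  26  12  28  27  28  24]
 [  7  18  27  25  23  20  26  21  22  28  25  27  21  23  25  26  23  23
   18  28  23  27  28  29  16  30  27  21]
 [ 21  21  20  23  26  26  25  28  23  23  29  23  16  19  18  19  26  18
   20  21  23  23  26  26  19  25  27  20]
 [ 18  28  12  23  21  25  18  27  23  26  28  28  27  25  23  28  28  28
   28  22  24  25  29  22  18  30  16  23]
 [ 25  21  26  22  21  19  22  17  26  24  25  10  25  22  21  26  24  17
   21  26  24  27  28  28  19  24  28  17]
 [ 22  20  22  31  29  25  30  16  23  23  21  23  25  29  18  26  23  23
   21  30  18  26  26  20  27  21  22  22]
 [ 26  20  27  27  23  24  22  22  23  27  27  22  24  25  20  23  27  25
   22  20  23  28  26  28  26  27  18  19]
 [ 22  25  18  23  31  24  11  25  18  25  27  20  23  24  23  27  25  23
   26  28  33  29  23  28  19  26  18  27]
 [ 22  22  18  23  23  22  22  19  18  11  17  22  3
[... 301 characters left out ...]
 22  26  25  24  19  22  25  23  27  21  38  89  96 100  98  99  97  60
   26  18  28  19  27  18  21  20  23  29]
 [ 26  12  24  22  27  29  18  19  23  24  92  95  98  98  99 102  99 101
   58  24  22  26  23  26  30  20  24  26]
 [ 27  22  21  25  18  19   9  16  24  90  92  97  98  98 101 100 102 102
  102  63  11  22  22  21  24  22  21  23]
 [ 22  20  29  27  30  20  17  28  64  91  96  97 100  99  99 100 102 102
  103 102  21  22  23  25  23  29  20  27]
 [ 25  23  23  19  19  18  20  18  87  95  99 101  98 122 122 101 100 102
  103 101  15  19  27  21  10  24  27  26]
 [ 94 101  99 100  65  21  16  17  90  92 134  92  60  50  39  58  85 123
  104 103  25  24  24  57 102  99 102 100]]
```

Emit:
send_rows(
  moves=[
    {"slide": [0, 0, 0.025], "turn": 0, "gripper": 0.15},
    {"slide": [0, 0, 0.05], "turn": 0, "gripper": 0.15},
    {"slide": [0, 0, 0.075], "turn": 0, "gripper": 0.15},
    {"slide": [0, 0, 0.1], "turn": 0, "gripper": 0.15},
    {"slide": [0, 0, 0.115], "turn": 0, "gripper": 0.15},
  ],
)

```text
time_s: 9.72
tcp_pos: [0.5838, 0.1646, -0.0023]
eef_rot: [-180.0, -0.0, -38.3]
contact_force: [-0.1, -0.6, -0.1]
gripper_width: 0.0215
gripper_force: 12.0
```

```bash
python3 - <<'E'
from h import *
s=get_state();print(s['tcp_pos'],s['contact_force'],s['moment'],s['gripper_width'],s['gripper_force'])
lo,hi,f,*_=tubefit('pink');print(lo,hi,f([-.002,0]))
E
```

```text
[ 0.58383429  0.16461983 -0.00227702] [-0.10597161 -0.6334613  -0.08930526] [0.06300107 0.02541619 0.01917934] 0.02147849063848781 11.990917772054672
[297.5 241.5] [343.5 282.5] (array([296.72568, 241.79045], dtype=float32), array([344.45236, 305.77475], dtype=float32))
```

No contact force, and the tube bottom is inside the rim. Releasing gently, then rising.

Emit:
send_rows(
  moves=[
    {"slide": [0, 0, 0.005], "turn": 0, "gripper": 0.28},
    {"slide": [0, 0, 0.005], "turn": 0, "gripper": 0.38},
    {"slide": [0, 0, 0.005], "turn": 0, "gripper": 0.38},
    {"slide": [0, 0, 0.005], "turn": 0, "gripper": 0.38},
    {"slide": [0, 0, 0.005], "turn": 0, "gripper": 0.38},
  ],
)

```text
time_s: 10.18
tcp_pos: [0.584, 0.1647, -0.0027]
eef_rot: [-180.0, -0.0, -38.3]
contact_force: [0.3, -0.2, -0.2]
gripper_width: 0.0331
gripper_force: 0.0
```

Emit:
send_rows(
  moves=[
    {"slide": [0, 0, -0.05], "turn": 0, "gripper": 0.38},
    {"slide": [0, 0, -0.15], "turn": 0, "gripper": 0.38},
    {"slide": [0, 0, -0.3], "turn": 0, "gripper": 0.38},
    {"slide": [0, 0, -0.5], "turn": 0, "gripper": 0.57},
    {"slide": [0, 0, -0.75], "turn": 0, "gripper": 0.57},
  ],
)

```text
time_s: 10.6
tcp_pos: [0.5824, 0.1639, 0.1096]
eef_rot: [179.8, 0.1, -38.3]
contact_force: [1.9, -0.4, -0.2]
gripper_width: 0.0414
gripper_force: 0.0
```

```bash
python3 - <<'E'
from h import *
np.set_printoptions(precision=4,suppress=True)
d=optics.capture('wrist');s=get_state();print(s['tcp_pos'],s['eef_rot'])
def capfit(d,c,base):
    th=np.linspace(0,6.28,60);pts=[[base[0]+.011*np.cos(t),base[1]+.011*np.sin(t),base[2]+z] for z in (.024,.048) for t in th]
    q=cv2.convexHull(proj(d,pts).astype(np.float32))[:,0];return q.min(0),q.max(0)
for b in blobs(d['img'],'pink',60):
    i=np.argwhere(b[2])[:,::-1];print(b[0],b[1],i.min(0)-.5,i.max(0)+.5)
print(capfit(d,'pink',[.582,.1647,.013]),capfit(d,'pink',[.582,.1647,.027]))
for n in ('top','scene'):
    e=optics.capture(n)
    for b in blobs(e['img'],'pink',30): print(n,b[0],b[1])
    print(proj(e,[[.582,.162,.049]]))
E
```

```text
[0.5874 0.1657 0.1192] [-179.5585   -0.3018  -38.2351]
[419.1932 187.6321] 7241 [318.5 105.5] [524.5 282.5]
[318.3845 204.4495] 723 [304.5 187.5] [332.5 220.5]
(array([305.8366, 185.2994], dtype=float32), array([333.5304, 219.2247], dtype=float32)) (array([305.075 , 189.5629], dtype=float32), array([334.28  , 225.5965], dtype=float32))
top [312.6828 205.3517] 145
top [263.9333 210.9167] 60
[[272.7725 193.623 ]]
scene [448.7812 164.9554] 224
scene [346.7621 189.7159] 908
scene [376.2673 196.8515] 101
[[375.5897 196.8572]]
```

The cap bounds (304–332, 187–220) match the seated prediction, so pink is standing in pocket1. Now the small teal tube at about (0.555,-0.301).

Emit:
send_rows(
  moves=[
    {"slide": [0.15, 0.2, 0], "turn": 0, "gripper": 0.57},
    {"slide": [0.3, 0.42, 0], "turn": 0, "gripper": 0.57},
    {"slide": [0.45, 0.64, 0], "turn": 0, "gripper": 0.57},
    {"slide": [0.6, 0.85, 0], "turn": 0, "gripper": 0.57},
    {"slide": [0.7, 0.98, 0], "turn": 0, "gripper": 0.57},
  ],
)

```text
time_s: 11.17
tcp_pos: [0.5735, -0.0187, 0.1091]
eef_rot: [179.9, 0.1, -38.4]
contact_force: [0.2, -0.5, 0.7]
gripper_width: 0.0499
gripper_force: 0.0
```

Emit:
send_rows(
  moves=[
    {"slide": [0.15, 0.2, 0], "turn": 0, "gripper": 0.57},
    {"slide": [0.3, 0.42, 0], "turn": 0, "gripper": 0.57},
    {"slide": [0.45, 0.64, 0], "turn": 0, "gripper": 0.57},
    {"slide": [0.6, 0.85, 0], "turn": 0, "gripper": 0.57},
    {"slide": [0.7, 0.98, 0], "turn": 0, "gripper": 0.57},
  ],
)

```text
time_s: 11.58
tcp_pos: [0.5649, -0.1992, 0.1091]
eef_rot: [180.0, 0.1, -38.4]
contact_force: [0.5, -0.6, -0.5]
gripper_width: 0.0499
gripper_force: 0.0
```

Emit:
send_rows(
  moves=[
    {"slide": [0.13, 0.2, 0], "turn": 0, "gripper": 0.57},
    {"slide": [0.26, 0.4, 0], "turn": 0, "gripper": 0.57},
    {"slide": [0.37, 0.56, 0], "turn": 0, "gripper": 0.57},
    {"slide": [0.37, 0.56, 0], "turn": 0, "gripper": 0.57},
    {"slide": [0.37, 0.56, 0], "turn": 0, "gripper": 0.57},
  ],
)

```text
time_s: 12.0
tcp_pos: [0.5566, -0.298, 0.1086]
eef_rot: [180.0, 0.1, -38.5]
contact_force: [0.1, 0.6, -0.5]
gripper_width: 0.0499
gripper_force: 0.0
```

```bash
python3 - <<'E'
from h import *
np.set_printoptions(precision=4,suppress=True)
d=optics.capture('wrist');s=get_state();p=s['tcp_pos'];A=R.from_euler('xyz',s['eef_rot'],degrees=True).as_matrix();print(p,s['eef_rot'])
th=np.linspace(0,6.28,60)
def f(b): 
    q=cv2.convexHull(proj(d,[[b[0]+.011*np.cos(t),b[1]+.011*np.sin(t),z] for z in (.024,.048) for t in th]).astype(np.float32))[:,0];return np.r_[q.min(0),q.max(0)]
for b in blobs(d['img'],'teal',150):
    i=np.argwhere(b[2])[:,::-1];bb=np.r_[i.min(0)-.5,i.max(0)+.5]
    from scipy.optimize import least_squares
    r=least_squares(lambda v:(f(v)-bb),ray(d,b[0],.04)[0][:2]);print(b[0],b[1],bb,r.x,r.cost,(A.T@(np.r_[r.x,-.02]-p)/.15).round(3))
E
```

```text
[ 0.5569 -0.297   0.1088] [179.976    0.0799 -38.4221]
[325.0389 195.9966] 592 [312.5 181.5 337.5 210.5] [ 0.5555 -0.3022] 3.914887236081995 [0.016 0.032 0.858]
[346.111  262.7832] 1144 [329.5 241.5 363.5 282.5] [ 0.4937 -0.2778] 29.609513600356877 [-0.408  0.162  0.859]
```

Emit:
send_rows(
  moves=[
    {"slide": [0.026, 0.027, 0.15], "turn": 0, "gripper": 0.57},
    {"slide": [0.026, 0.027, 0.35], "turn": 0, "gripper": 0.57},
    {"slide": [0.026, 0.027, 0.55], "turn": 0, "gripper": 0.57},
    {"slide": [0.026, 0.027, 0.7], "turn": 0, "gripper": 0.57},
    {"slide": [0.026, 0.027, 0.78], "turn": 0, "gripper": 0.57},
  ],
)

```text
time_s: 12.47
tcp_pos: [0.5564, -0.3003, -0.0105]
eef_rot: [179.9, 0.2, -38.3]
contact_force: [0.2, -1.2, -0.2]
gripper_width: 0.05
gripper_force: 0.0
```

Emit:
send_rows(
  moves=[
    {"slide": [0, 0, 0.04], "turn": 0, "gripper": 0.57},
    {"slide": [0, 0, 0.07], "turn": 0, "gripper": 0.57},
    {"slide": [0, 0, 0.07], "turn": 0, "gripper": 0.57},
    {"slide": [0, 0, 0.07], "turn": 0, "gripper": 0.4},
    {"slide": [0, 0, 0.07], "turn": 0, "gripper": 0.3},
  ],
)

```text
time_s: 12.88
tcp_pos: [0.5593, -0.3024, -0.0165]
eef_rot: [-180.0, -0.1, -38.3]
contact_force: [1.1, 0.4, 0.3]
gripper_width: 0.0419
gripper_force: 0.0
```

Emit:
send_rows(
  moves=[
    {"slide": [0, 0, 0], "turn": 0, "gripper": 0.2},
    {"slide": [0, 0, 0], "turn": 0, "gripper": 0.15},
    {"slide": [0, 0, 0], "turn": 0, "gripper": 0.15},
    {"slide": [0, 0, 0], "turn": 0, "gripper": 0.15},
    {"slide": [0, 0, 0], "turn": 0, "gripper": 0.15},
  ],
)

```text
time_s: 13.3
tcp_pos: [0.5586, -0.3024, -0.0174]
eef_rot: [-180.0, -0.0, -38.3]
contact_force: [-0.6, -0.1, 4.5]
gripper_width: 0.0214
gripper_force: 12.0
```

Emit:
send_rows(
  moves=[
    {"slide": [0, 0, -0.1], "turn": 0, "gripper": 0.15},
    {"slide": [0, 0, -0.3], "turn": 0, "gripper": 0.15},
    {"slide": [0, 0, -0.5], "turn": 0, "gripper": 0.15},
    {"slide": [0, 0, -0.7], "turn": 0, "gripper": 0.15},
    {"slide": [0, 0, -0.83], "turn": 0, "gripper": 0.15},
  ],
)

```text
time_s: 13.72
tcp_pos: [0.5591, -0.3026, 0.1097]
eef_rot: [-180.0, -0.2, -38.3]
contact_force: [0.6, -0.0, 0.8]
gripper_width: 0.0211
gripper_force: 12.0
```

Emit:
send_rows(
  moves=[
    {"slide": [-0.14, -0.2, 0], "turn": 0, "gripper": 0.15},
    {"slide": [-0.28, -0.41, 0], "turn": 0, "gripper": 0.15},
    {"slide": [-0.42, -0.62, 0], "turn": 0, "gripper": 0.15},
    {"slide": [-0.55, -0.81, 0], "turn": 0, "gripper": 0.15},
    {"slide": [-0.64, -0.94, 0], "turn": 0, "gripper": 0.15},
  ],
)

```text
time_s: 14.13
tcp_pos: [0.5702, -0.1295, 0.1066]
eef_rot: [-180.0, 0.0, -38.3]
contact_force: [-0.1, -0.3, -0.2]
gripper_width: 0.0217
gripper_force: 12.0
```

Emit:
send_rows(
  moves=[
    {"slide": [-0.14, -0.2, 0], "turn": 0, "gripper": 0.15},
    {"slide": [-0.28, -0.41, 0], "turn": 0, "gripper": 0.15},
    {"slide": [-0.42, -0.62, 0], "turn": 0, "gripper": 0.15},
    {"slide": [-0.55, -0.81, 0], "turn": 0, "gripper": 0.15},
    {"slide": [-0.64, -0.94, 0], "turn": 0, "gripper": 0.15},
  ],
)

```text
time_s: 14.55
tcp_pos: [0.5824, 0.0409, 0.1066]
eef_rot: [-180.0, -0.0, -38.3]
contact_force: [0.4, -0.4, 0.3]
gripper_width: 0.0214
gripper_force: 12.0
```

```bash
python3 - <<'E'
from h import *
print(to([.5895,.11,.08]))
lo,hi,f,p,*_=tubefit('teal',.0175);print(p,lo,hi)
for x in (-.004,-.002,0): print(f([x,0]))
print(to([.5895,.11,.08]))
E
```

```text
(array([0.5824, 0.0409, 0.1066]), array([-180. ,   -0. ,  -38.3]), array([-0.248, -0.391,  0.177]))
[0.58313904 0.04342426 0.10656627] [298.5 264.5] [343.5 281.5]
(array([291.1774 , 246.86084], dtype=float32), array([338.62985, 311.0351 ], dtype=float32))
(array([291.0563 , 243.35555], dtype=float32), array([338.6951, 307.4003], dtype=float32))
(array([290.93423, 239.82587], dtype=float32), array([338.76083, 303.73746], dtype=float32))
(array([0.5831, 0.0434, 0.1066]), array([-179.9,   -0. ,  -38.2]), array([-0.241, -0.375,  0.178]))
```

Emit:
send_rows(
  moves=[
    {"slide": [-0.13, -0.2, 0.0], "turn": 0, "gripper": 0.15},
    {"slide": [-0.24, -0.37, 0.03], "turn": 0, "gripper": 0.15},
    {"slide": [-0.24, -0.37, 0.17], "turn": 0, "gripper": 0.15},
    {"slide": [-0.24, -0.37, 0.17], "turn": 0, "gripper": 0.15},
    {"slide": [-0.24, -0.37, 0.17], "turn": 0, "gripper": 0.15},
  ],
)

```text
time_s: 15.02
tcp_pos: [0.5874, 0.1035, 0.08]
eef_rot: [179.8, 0.1, -38.3]
contact_force: [-0.1, -0.2, 0.2]
gripper_width: 0.021
gripper_force: 12.0
```

```bash
python3 - <<'E'
from h import *
np.set_printoptions(precision=4,suppress=True)
get_state();d=optics.capture('wrist');s=get_state();p=s['tcp_pos'];A=R.from_euler('xyz',s['eef_rot'],degrees=True).as_matrix();print(p)
m=mask(d['img'],'teal',120,40)[225:284,290:352];i=np.argwhere(m)[:,::-1]+[290,225];print('cap',i.min(0)-.5,i.max(0)+.5)
lo,hi,f,*_=tubefit('teal',.0175)
for x in (-.004,-.002,0): print(x,f([x,0]))
m=cv2.inRange(d['img'],(170,170,170),(255,255,255));n,l,st,ce=cv2.connectedComponentsWithStats(m)
for k in range(1,n):
    if 25<st[k,4]<200: print(ce[k],st[k,4],ray(d,ce[k],.0275)[0])
for P in ([.582,.1647,.027],[.5882,.1111,.027]): print('pocket tool',A.T@(np.array(P)-p),proj(d,[P]))
# ring fit of pocket2 by stretched contrast
q=proj(d,[[.5882,.1111,.027]])[0].astype(int);g=cv2.cvtColor(np.ascontiguousarray(d['img']),cv2.COLOR_RGB2GRAY)[q[1]-35:q[1]+35,q[0]-35:q[0]+35]
b=np.hstack([d['img'][60:290,200:460],cv2.cvtColor(cv2.resize(np.clip(g.astype(int)*4,0,255).astype(np.uint8),(230,230)),cv2.COLOR_GRAY2RGB)])
cv2.imwrite('pics/w7.png',cv2.resize(b,None,fx=1.6,fy=1.6)[:,:,::-1]);print(q)
E
```

```text
[0.5882 0.1033 0.081 ]
cap [297.5 244.5] [343.5 282.5]
-0.004 (array([295.66  , 244.7978], dtype=float32), array([343.4388, 309.1952], dtype=float32))
-0.002 (array([295.5642, 241.2643], dtype=float32), array([343.5319, 305.5297], dtype=float32))
0 (array([295.4677, 237.706 ], dtype=float32), array([343.6257, 301.8358], dtype=float32))
[378.7812 201.8281] 64 [0.5594 0.0655 0.0275]
[346.0345 231.4138] 58 [0.5553 0.1016 0.0275]
pocket tool [-0.043  -0.0444  0.0539] [[267.2298 251.1503]]
pocket tool [-0.0048 -0.0062  0.054 ] [[312.1563 208.3165]]
[312 208]
```

View pics/w7.png

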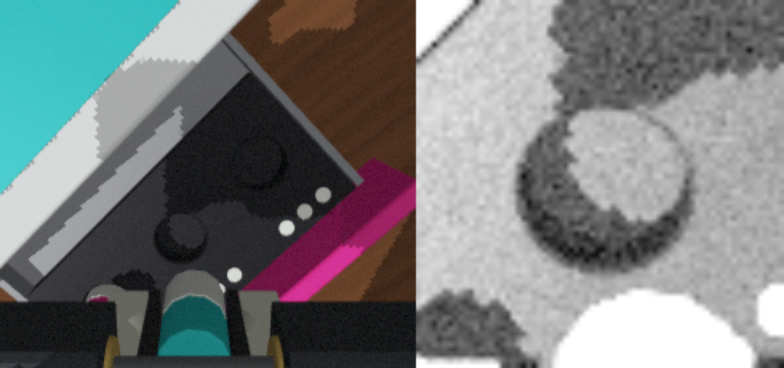

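The contrast crop puts the pocket2 ring centre at (313,209), predicted (312,208). The teal tube sits about 3.8 mm toward -x of the tool, so I correct (-0.009,-0.041) and lower.

Emit:
send_rows(
  moves=[
    {"slide": [-0.009, -0.041, 0.0], "turn": 0, "gripper": 0.15},
    {"slide": [-0.009, -0.041, 0.15], "turn": 0, "gripper": 0.15},
    {"slide": [-0.009, -0.041, 0.3], "turn": 0, "gripper": 0.15},
    {"slide": [-0.009, -0.041, 0.43], "turn": 0, "gripper": 0.15},
    {"slide": [-0.009, -0.041, 0.43], "turn": 0, "gripper": 0.15},
  ],
)

```text
time_s: 15.53
tcp_pos: [0.5894, 0.1083, 0.0136]
eef_rot: [179.8, 0.1, -38.4]
contact_force: [-0.8, 0.1, -0.2]
gripper_width: 0.0212
gripper_force: 12.0
```

```bash
python3 - <<'E'
from h import *
np.set_printoptions(precision=4,suppress=True)
d=optics.capture('wrist');s=get_state();p=s['tcp_pos'];A=R.from_euler('xyz',s['eef_rot'],degrees=True).as_matrix();print(p,s['contact_force'])
print(A.T@(np.array([.5882,.1111,.027])-p))
E
```

```text
[0.5906 0.1087 0.0156] [0.5869 0.1573 0.3147]
[-0.0034 -0.0004 -0.0114]
```

Emit:
send_rows(
  moves=[
    {"slide": [0, -0.002, 0.025], "turn": 0, "gripper": 0.15},
    {"slide": [0, -0.002, 0.05], "turn": 0, "gripper": 0.15},
    {"slide": [0, -0.002, 0.075], "turn": 0, "gripper": 0.15},
    {"slide": [0, -0.002, 0.1], "turn": 0, "gripper": 0.15},
    {"slide": [0, -0.002, 0.12], "turn": 0, "gripper": 0.15},
  ],
)

```text
time_s: 16.0
tcp_pos: [0.5918, 0.11, -0.0013]
eef_rot: [-180.0, -0.0, -38.3]
contact_force: [-0.1, 1.0, -0.3]
gripper_width: 0.0212
gripper_force: 12.0
```

```bash
python3 - <<'E'
from h import *
s=get_state();print(s['tcp_pos'],s['contact_force'],s['gripper_width'])
d=optics.capture('wrist');m=mask(d['img'],'teal',120,40)[225:284,290:352];i=np.argwhere(m)[:,::-1]+[290,225];print('cap',i.min(0)-.5,i.max(0)+.5)
E
```

```text
[ 0.59178876  0.10999161 -0.00129425] [-0.09987612  0.95609987 -0.30652586] 0.021177152443359874
cap [297.5 244.5] [343.5 282.5]
```

Emit:
send_rows(
  moves=[
    {"slide": [0, 0, 0.01], "turn": 0, "gripper": 0.15},
    {"slide": [0, 0, 0.01], "turn": 0, "gripper": 0.28},
    {"slide": [0, 0, 0.01], "turn": 0, "gripper": 0.37},
    {"slide": [0, 0, 0.01], "turn": 0, "gripper": 0.37},
    {"slide": [0, 0, 0.01], "turn": 0, "gripper": 0.37},
  ],
)

```text
time_s: 16.47
tcp_pos: [0.5917, 0.1099, -0.0028]
eef_rot: [-180.0, -0.0, -38.3]
contact_force: [0.3, 0.1, 0.2]
gripper_width: 0.0319
gripper_force: 0.0
```

Emit:
send_rows(
  moves=[
    {"slide": [0, 0, -0.03], "turn": 0, "gripper": 0.37},
    {"slide": [0, 0, -0.12], "turn": 0, "gripper": 0.37},
    {"slide": [0, 0, -0.28], "turn": 0, "gripper": 0.37},
    {"slide": [0, 0, -0.5], "turn": 0, "gripper": 0.37},
    {"slide": [0, 0, -0.75], "turn": 0, "gripper": 0},
  ],
)

```text
time_s: 16.88
tcp_pos: [0.5904, 0.1093, 0.1098]
eef_rot: [179.8, 0.1, -38.3]
contact_force: [1.1, 0.1, -0.4]
gripper_width: 0.0296
gripper_force: 0.0
```

```bash
python3 - <<'E'
from h import *
np.set_printoptions(precision=4,suppress=True)
d=optics.capture('wrist');s=get_state();print(s['tcp_pos'],s['eef_rot'])
th=np.linspace(0,6.28,60)
def f(b): 
    q=cv2.convexHull(proj(d,[[b[0]+.011*np.cos(t),b[1]+.011*np.sin(t),b[2]+z] for z in (.024,.048) for t in th]).astype(np.float32))[:,0];return np.r_[q.min(0),q.max(0)]
for k,P in (('teal',[.5882,.1111]),('pink',[.582,.1647])):
    for b in blobs(d['img'],k,60):
        i=np.argwhere(b[2])[:,::-1];print(k,b[0],b[1],i.min(0)-.5,i.max(0)+.5)
    print(' seated',f([*P,.013]),' high',f([*P,.027]))
e=optics.capture('scene')
for k in('pink','teal'):
    for b in blobs(e['img'],k,30): print(k,b[0],b[1])
E
```

```text
[0.5954 0.1107 0.1193] [-179.5717   -0.3504  -38.2315]
teal [184.2286  88.752 ] 34662 [50.5 -0.5] [321.5 215.5]
teal [318.6584 208.3069] 606 [305.5 194.5] [332.5 222.5]
 seated [306.3494 187.4611 333.9571 221.4176]  high [305.6096 191.8202 334.7189 227.8862]
pink [387.2441 216.7492] 4781 [295.5 151.5] [461.5 282.5]
pink [275.0357 237.1929] 140 [263.5 232.5] [286.5 241.5]
pink [290.4746 316.9237] 118 [283.5 311.5] [299.5 327.5]
 seated [260.9373 228.8606 289.974  263.9103]  high [257.8664 235.0432 288.543  272.2827]
pink [448.8125 164.9062] 224
pink [342.959 191.347] 804
pink [376.3 196.9] 100
teal [356.5696 202.557 ] 79
teal [188.8182 207.4416] 154
teal [380.5665 243.3176] 2941
```

Both tubes are seated: the teal cap bottom edge is at row 222.5 (seated prediction 221.4), and pink in the scene view hasn't moved. Next I move in front of the knob with the fingers shut, square to the cabinet.

Emit:
send_rows(
  moves=[
    {"slide": [-0.12, 0.11, 0], "turn": -0.075, "gripper": 0},
    {"slide": [-0.24, 0.23, 0], "turn": -0.15, "gripper": 0},
    {"slide": [-0.36, 0.35, 0], "turn": -0.22, "gripper": 0},
    {"slide": [-0.47, 0.454, 0], "turn": -0.3, "gripper": 0},
    {"slide": [-0.47, 0.454, 0], "turn": -0.37, "gripper": 0},
  ],
)

```text
time_s: 17.4
tcp_pos: [0.4904, 0.0993, 0.11]
eef_rot: [-180.0, 0.0, -4.7]
contact_force: [-1.1, 0.6, -1.2]
gripper_width: 0.0005
gripper_force: 0.0
```

Emit:
send_rows(
  moves=[
    {"slide": [0, 0, 0], "turn": -0.07, "gripper": 0},
    {"slide": [0, 0, 0], "turn": -0.13, "gripper": 0},
    {"slide": [0, 0, 0], "turn": -0.13, "gripper": 0},
    {"slide": [0, 0, 0], "turn": -0.13, "gripper": 0},
    {"slide": [0, 0, 0], "turn": -0.13, "gripper": 0},
  ],
)

```text
time_s: 17.82
tcp_pos: [0.4942, 0.1002, 0.1097]
eef_rot: [-180.0, -0.0, 6.5]
contact_force: [0.2, -0.6, -0.2]
gripper_width: 0.0006
gripper_force: 0.0
```

```bash
python3 - <<'E'
from h import *
get_state();optics.capture('wrist');s=get_state();print(s['gripper_width'],s['joints'].round(0))
print(to([.494,.1004,-.010]))
e=optics.capture('scene');print(proj(e,[[.5882,.1111,.049],[.582,.1647,.049]]))
E
```

```text
0.00022179241674455456 [ 34.   8. -27.  -0. -55.  63.]
(array([0.4941, 0.1001, 0.1096]), array([-180. ,   -0. ,    6.5]), array([-0.   , -0.002,  0.797]))
[[356.59349249 203.25534929]
 [376.63071746 196.62923169]]
```

Emit:
send_rows(
  moves=[
    {"slide": [0, 0, 0.2], "turn": 0, "gripper": 0},
    {"slide": [0, 0, 0.42], "turn": 0, "gripper": 0},
    {"slide": [0, 0, 0.62], "turn": 0, "gripper": 0},
    {"slide": [0, 0, 0.75], "turn": 0, "gripper": 0},
    {"slide": [0, 0, 0.8], "turn": 0, "gripper": 0},
  ],
)

```text
time_s: 18.33
tcp_pos: [0.4922, 0.099, -0.0134]
eef_rot: [179.9, 0.3, 6.6]
contact_force: [-0.4, -0.4, -0.2]
gripper_width: 0.0
gripper_force: 0.0
```

Emit:
send_rows(
  moves=[
    {"slide": [0.03, 0, 0], "turn": 0, "gripper": 0},
    {"slide": [0.06, 0, 0], "turn": 0, "gripper": 0},
    {"slide": [0.1, 0, 0], "turn": 0, "gripper": 0},
    {"slide": [0.14, 0, 0], "turn": 0, "gripper": 0},
    {"slide": [0.18, 0, 0], "turn": 0, "gripper": 0},
  ],
)

```text
time_s: 18.75
tcp_pos: [0.522, 0.1037, -0.0093]
eef_rot: [-180.0, -0.1, 6.7]
contact_force: [-2.2, 0.9, 1.7]
gripper_width: -0.0001
gripper_force: 1.3
```

```bash
cat > m.py <<'E'
from h import *
np.set_printoptions(precision=4,suppress=True)
s=get_state();p=s['tcp_pos'];print(p,s['eef_rot'].round(1),s['contact_force'])
e=optics.capture('scene')
b=[b for b in blobs(e['img'],'pink',30)]+[b for b in blobs(e['img'],'teal',30)]
for x in b: print(x[0],x[1],ray(e,x[0],.049)[0][:2])
x=max((x for x in b if x[1]<140 and x[0][0]>300),key=lambda x:x[0][0])
c=np.array([.9935,.1141]);print('tube moved along x',(ray(e,x[0],.049)[0][:2]-ray(e,[376.3,196.9],.049)[0][:2])@c)
E
python3 m.py
```

```text
[ 0.522   0.1037 -0.0093] [-180.    -0.1    6.7] [-2.1701  0.8603  1.6837]
[448.7965 164.823 ] 226 [0.5347 0.3792]
[348.5514 194.0383] 914 [0.5574 0.1003]
[378.604  200.8911] 101 [0.5951 0.1652]
[188.7935 207.471 ] 155 [ 0.499  -0.2828]
[358.8171 206.9512] 82 [0.5997 0.113 ]
[380.5591 243.3273] 2942 [0.7058 0.1305]
tube moved along x 0.012592849823738471
```

The drawer is following smoothly: it has moved 12.6 mm and both tubes moved with it. Continuing at about 0.1 m/s.

Emit:
send_rows(
  moves=[
    {"slide": [0.05, 0, 0], "turn": 0, "gripper": 0},
    {"slide": [0.105, 0, 0], "turn": 0, "gripper": 0},
    {"slide": [0.16, 0, 0], "turn": 0, "gripper": 0},
    {"slide": [0.215, 0, 0], "turn": 0, "gripper": 0},
    {"slide": [0.27, 0, 0], "turn": 0, "gripper": 0},
  ],
)

```text
time_s: 19.22
tcp_pos: [0.5619, 0.1079, -0.0105]
eef_rot: [180.0, 0.0, 6.7]
contact_force: [-3.5, -0.6, 2.2]
gripper_width: 0.0005
gripper_force: 1.6
```

Emit:
send_rows(
  moves=[
    {"slide": [0.05, 0, 0], "turn": 0, "gripper": 0},
    {"slide": [0.1, 0, 0], "turn": 0, "gripper": 0},
    {"slide": [0.14, 0, 0], "turn": 0, "gripper": 0},
    {"slide": [0.17, 0, 0], "turn": 0, "gripper": 0},
    {"slide": [0.19, 0, 0], "turn": 0, "gripper": 0},
  ],
)

```text
time_s: 19.63
tcp_pos: [0.5896, 0.1112, -0.0107]
eef_rot: [180.0, 0.1, 6.7]
contact_force: [-8.8, -0.4, 6.4]
gripper_width: 0.0004
gripper_force: 4.0
```

```bash
python3 m.py
```

```text
[ 0.5896  0.1112 -0.0107] [180.    0.1   6.7] [-8.7769 -0.4363  6.4398]
[448.843  164.9507] 223 [0.5351 0.3791]
[359.662  214.1045] 574 [0.6195 0.1087]
[188.7806 207.4581] 155 [ 0.499  -0.2828]
[380.5665 243.3176] 2941 [0.7058 0.1305]Traceback (most recent call last):
  File "m.py", line 7, in <module>
    x=max((x for x in b if x[1]<140 and x[0][0]>300),key=lambda x:x[0][0])
ValueError: max() iterable argument is empty
```

The force is now 8.8 N, so the drawer is at the catch. Pushing on slowly in about 2 mm rows.

Emit:
send_rows(
  moves=[
    {"slide": [0.012, 0, 0], "turn": 0, "gripper": 0},
    {"slide": [0.024, 0, 0], "turn": 0, "gripper": 0},
    {"slide": [0.036, 0, 0], "turn": 0, "gripper": 0},
    {"slide": [0.048, 0, 0], "turn": 0, "gripper": 0},
    {"slide": [0.055, 0, 0], "turn": 0, "gripper": 0},
  ],
)

```text
time_s: 20.1
tcp_pos: [0.5965, 0.112, -0.0107]
eef_rot: [180.0, 0.1, 6.7]
contact_force: [-5.3, -1.1, 1.6]
gripper_width: 0.0005
gripper_force: 2.1
```

Emit:
send_rows(
  moves=[
    {"slide": [0.01, 0, 0], "turn": 0, "gripper": 0},
    {"slide": [0.02, 0, 0], "turn": 0, "gripper": 0},
    {"slide": [0.03, 0, 0], "turn": 0, "gripper": 0},
    {"slide": [0.03, 0, 0], "turn": 0, "gripper": 0},
    {"slide": [0.03, 0, 0], "turn": 0, "gripper": 0},
  ],
)

```text
time_s: 20.52
tcp_pos: [0.6034, 0.1134, -0.01]
eef_rot: [-180.0, -0.1, 6.7]
contact_force: [0.3, 1.0, 0.1]
gripper_width: 0.0007
gripper_force: 0.0
```

```bash
cat > f.py <<'E'
from h import *
np.set_printoptions(precision=4,suppress=True)
s=get_state();print(s['tcp_pos'],s['contact_force'])
e=optics.capture('scene')
for x in blobs(e['img'],'pink',200):
    if x[1]>300: print(x[0],x[1])
# predicted front top edge for d=0,.01,.02 (outer top corners)
c=np.array([.9935,.1141]);y=np.array([-.1141,.9935]);f=np.array([.5365,.1052])
for m in (.085,.092,.097): print(m,[proj(e,[[*(f+c*(m+t)+y*w),.066]])[0].round(1).tolist() for w in (-.098,.098) for t in (0,.01)])
i=[np.argwhere(x[2])[:,::-1] for x in blobs(e['img'],'pink',300)][0]
for k in (0,1): print(i[i[:,0]==i[:,0].min()+3][[0,-1]].tolist(),i[i[:,0]==i[:,0].max()-3][[0,-1]].tolist());break
E
python3 f.py
```

```text
[ 0.6034  0.1134 -0.01  ] [0.2932 0.9838 0.0888]
0.085 [[324.4, 223.2], [326.0, 226.8], [400.2, 197.9], [402.1, 201.1]]
0.092 [[325.6, 225.7], [327.2, 229.2], [401.5, 200.1], [403.5, 203.4]]
0.097 [[326.4, 227.5], [328.0, 231.0], [402.5, 201.8], [404.5, 205.0]]Traceback (most recent call last):
  File "f.py", line 10, in <module>
    i=[np.argwhere(x[2])[:,::-1] for x in blobs(e['img'],'pink',300)][0]
      ~~~~~~~~~~~~~~~~~~~~~~~~~~~~~~~~~~~~~~~~~~~~~~~~~~~~~~~~~~~~~~~^^^
IndexError: list index out of range
```

The force fell to zero, which means the catch drew the drawer in. Backing straight off, then a final look.

Emit:
send_rows(
  moves=[
    {"slide": [-0.1, 0, 0], "turn": 0, "gripper": 0},
    {"slide": [-0.3, 0, 0], "turn": 0, "gripper": 0},
    {"slide": [-0.5, 0, 0], "turn": 0, "gripper": 0},
    {"slide": [-0.7, 0, -0.2], "turn": 0, "gripper": 0},
    {"slide": [-0.85, 0, -0.4], "turn": 0, "gripper": 0},
  ],
)

```text
time_s: 20.98
tcp_pos: [0.4724, 0.0968, 0.0485]
eef_rot: [179.9, 0.2, 6.7]
contact_force: [-0.6, 0.5, 0.3]
gripper_width: 0.0005
gripper_force: 0.0
```

Emit:
send_rows(
  moves=[
    {"slide": [0, 0, -0.2], "turn": 0, "gripper": 0},
    {"slide": [0, 0, -0.4], "turn": 0, "gripper": 0},
    {"slide": [0, 0, -0.4], "turn": 0, "gripper": 0},
    {"slide": [0, 0, -0.4], "turn": 0, "gripper": 0},
    {"slide": [0, 0, -0.4], "turn": 0, "gripper": 0},
  ],
)

```text
time_s: 21.4
tcp_pos: [0.4757, 0.0983, 0.1098]
eef_rot: [-179.9, -0.1, 6.7]
contact_force: [-0.3, -1.3, -0.3]
gripper_width: 0.0002
gripper_force: 0.0
```

```bash
python3 - <<'E'
from h import *
np.set_printoptions(precision=4,suppress=True)
s=get_state();print(s['tcp_pos'],s['contact_force'])
c=np.array([.9935,.1141]);y=np.array([-.1141,.9935])
for n in ('wrist','top','scene'):
    d=optics.capture(n);print(n)
    t=max((b for b in blobs(d['img'],'teal',400)),key=lambda b:b[1])
    pc=ray(d,t[0],.0785)[0][:2];print(' pad',pc)
    for x in blobs(d['img'],'pink',30):
        uv=np.argwhere(x[2])[:,::-1];W=ray(d,uv,.066)[:,:2];r=(W-pc)
        if x[1]>80 and abs((r@y).mean())<.08: print(' pink',x[0],x[1],'along x: min,max',(r@c).min(),(r@c).max(),'y',np.ptp(r@y))
d=optics.capture('wrist')
o=proj(d,[[.63,.115,.04]])[0].round();cv2.imwrite('pics/w8.png',d['img'][:,:,::-1]);print(o)
E
```

```text
[0.4757 0.0983 0.1098] [-0.3318 -1.2713 -0.2909]
wristTraceback (most recent call last):
  File "<stdin>", line 7, in <module>
ValueError: max() iterable argument is empty
```

All ten picture views are used, so this last check is by numbers only.

```bash
python3 - <<'E'
from h import *
np.set_printoptions(precision=4,suppress=True)
c=np.array([.9935,.1141]);y=np.array([-.1141,.9935]);f=np.array([.5365,.1052])
for n in ('top','scene','wrist'):
    d=optics.capture(n);print(n)
    for x in blobs(d['img'],'pink',30):
        uv=np.argwhere(x[2])[:,::-1];W=ray(d,uv,.066)[:,:2]-f
        if abs((W@y).mean())<.12: print(' pink',x[0],x[1],'top edge travel: min,max',(W@c).min(),(W@c).max(),'width',np.ptp(W@y))
    for b in blobs(d['img'],'teal',400):
        W=ray(d,np.argwhere(b[2])[:,::-1],.0785)[:,:2]-f;print(' pad x range from old face',(W@c).min(),(W@c).max(),b[1])
    for q in ('drawer_face','tube_pink','tube_teal'):
        print(' ',q,[(np.round(r['location'],3).tolist(),round(r['p'],2)) for r in optics.look_for(n,q)])
E
```

```text
top
 pink [289.3634 174.5105] 333 top edge travel: min,max 0.09126488180291883 0.105521973212013 width 0.19640487448189897
 pad x range from old face 0.12850661699034474 0.23461817470099633 1950
  drawer_face [([0.636, 0.114, 0.068], 0.61)]
  tube_pink []
  tube_teal []
scene
 pink [364.109  215.3782] 156 top edge travel: min,max 0.09601828983455313 0.10118973195118629 width 0.19548996392899382
 pad x range from old face 0.12684399609126018 0.23557419949214764 2941
  drawer_face [([0.633, 0.109, 0.063], 0.46)]
  tube_pink [([0.523, -0.374, 0.04], 0.44)]
  tube_teal [([0.51, -0.281, 0.052], 0.79)]
wrist
  drawer_face [([0.614, 0.117, 0.05], 0.83)]
  tube_pink []
  tube_teal []
```

The numbers put the drawer about 0–4 mm from home, which is too close to the limit to hand in. I'll do a gentle confirming touch on the knob, watching the force.

Emit:
send_rows(
  moves=[
    {"slide": [0.1, 0, 0.2], "turn": 0, "gripper": 0},
    {"slide": [0.2, 0, 0.42], "turn": 0, "gripper": 0},
    {"slide": [0.3, 0, 0.62], "turn": 0, "gripper": 0},
    {"slide": [0.4, 0, 0.75], "turn": 0, "gripper": 0},
    {"slide": [0.5, 0, 0.8], "turn": 0, "gripper": 0},
  ],
)

```text
time_s: 22.47
tcp_pos: [0.5485, 0.1057, -0.0139]
eef_rot: [179.9, 0.3, 6.6]
contact_force: [-0.4, -0.8, -0.0]
gripper_width: 0.0005
gripper_force: 0.0
```

Emit:
send_rows(
  moves=[
    {"slide": [0.1, 0, 0], "turn": 0, "gripper": 0},
    {"slide": [0.2, 0, 0], "turn": 0, "gripper": 0},
    {"slide": [0.28, 0, 0], "turn": 0, "gripper": 0},
    {"slide": [0.32, 0, 0], "turn": 0, "gripper": 0},
    {"slide": [0.34, 0, 0], "turn": 0, "gripper": 0},
  ],
)

```text
time_s: 22.88
tcp_pos: [0.6012, 0.1127, -0.0108]
eef_rot: [180.0, 0.0, 6.7]
contact_force: [0.3, -0.2, -0.6]
gripper_width: 0.0004
gripper_force: 0.0
```

Emit:
send_rows(
  moves=[
    {"slide": [0.007, 0, 0], "turn": 0, "gripper": 0},
    {"slide": [0.014, 0, 0], "turn": 0, "gripper": 0},
    {"slide": [0.02, 0, 0], "turn": 0, "gripper": 0},
    {"slide": [0.02, 0, 0], "turn": 0, "gripper": 0},
    {"slide": [0.02, 0, 0], "turn": 0, "gripper": 0},
  ],
)

```text
time_s: 23.3
tcp_pos: [0.6033, 0.113, -0.0102]
eef_rot: [-180.0, -0.0, 6.7]
contact_force: [-0.5, 0.3, 0.2]
gripper_width: 0.0006
gripper_force: 0.0
```

Emit:
send_rows(
  moves=[
    {"slide": [0.004, 0, 0], "turn": 0, "gripper": 0},
    {"slide": [0.008, 0, 0], "turn": 0, "gripper": 0},
    {"slide": [0.012, 0, 0], "turn": 0, "gripper": 0},
    {"slide": [0.014, 0, 0], "turn": 0, "gripper": 0},
    {"slide": [0.014, 0, 0], "turn": 0, "gripper": 0},
  ],
)

```text
time_s: 23.72
tcp_pos: [0.6033, 0.1126, -0.0108]
eef_rot: [180.0, 0.2, 6.6]
contact_force: [-8.0, 0.5, 5.4]
gripper_width: 0.0003
gripper_force: 3.8
```

Emit:
send_rows(
  moves=[
    {"slide": [0.003, 0, 0], "turn": 0, "gripper": 0},
    {"slide": [0.006, 0, 0], "turn": 0, "gripper": 0},
    {"slide": [0.009, 0, 0], "turn": 0, "gripper": 0},
    {"slide": [0.01, 0, 0], "turn": 0, "gripper": 0},
    {"slide": [0.01, 0, 0], "turn": 0, "gripper": 0},
  ],
)

```text
time_s: 24.13
tcp_pos: [0.6033, 0.1125, -0.0109]
eef_rot: [179.9, 0.4, 6.6]
contact_force: [-12.2, 2.4, 8.4]
gripper_width: 0.0006
gripper_force: 6.2
```

The TCP stayed at 0.6033 while the force rose from 8 to 12 N, more than the catch's 8 N. That is the hard stop, so the drawer is home. Backing off and handing in.

Emit:
send_rows(
  moves=[
    {"slide": [-0.1, 0, 0], "turn": 0, "gripper": 0},
    {"slide": [-0.3, 0, 0], "turn": 0, "gripper": 0},
    {"slide": [-0.5, 0, 0], "turn": 0, "gripper": 0},
    {"slide": [-0.7, 0, -0.2], "turn": 0, "gripper": 0},
    {"slide": [-0.8, 0, -0.4], "turn": 0, "gripper": 0},
  ],
)

```text
time_s: 24.55
tcp_pos: [0.4834, 0.0976, 0.0481]
eef_rot: [179.9, 0.3, 6.6]
contact_force: [0.2, -0.2, 0.8]
gripper_width: 0.0007
gripper_force: 0.0
```

Emit:
send_rows(
  moves=[
    {"slide": [0, 0, -0.2], "turn": 0, "gripper": 0},
    {"slide": [0, 0, -0.2], "turn": 0, "gripper": 0},
    {"slide": [0, 0, -0.2], "turn": 0, "gripper": 0},
    {"slide": [0, 0, -0.2], "turn": 0, "gripper": 0},
    {"slide": [0, 0, -0.2], "turn": 0, "gripper": 0},
  ],
)

```text
time_s: 24.97
tcp_pos: [0.4875, 0.0992, 0.0787]
eef_rot: [180.0, 0.1, 6.7]
contact_force: [-0.9, -0.1, -0.0]
gripper_width: 0.0005
gripper_force: 0.0
```

```bash
python3 - <<'E'
from plant import order
print(order.close_job())
E
```

```text
the job is handed in; nothing more can be done
None
```

I handed the job in at about 25 s with the pink tube in the one-dot pocket, the teal tube in the two-dot pocket and the drawer against its stop; no verdict came back, and the tubes were out of camera view once the drawer was closed.

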